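# Sand the seam of a device shell and put the set in the drawer

## Robot

A 6-joint arm with a two-finger parallel gripper is mounted at the origin on the work surface. World frame = base frame: x ahead of the robot, y to its left, z up, the work surface at z = 0. Lengths are in m, angles in degrees, forces in N, time in s.
With the tool pointing down it reaches from about 0.25 to 0.775 m from the base axis. Payload 8.9 kg.
Tool frame: the origin (TCP) lies at the centre of the arm's flange, where the gripper is bolted on; the fingertips stand 173 mm ahead of it and the grasp point (between the pads) lies 155 mm ahead of it (manip.grip_depth is the distance from the TCP to the grasp point, in m); z points along the fingers, y is the line along which they close (so a half turn about z gives the same grasp; the last joint's range is limited). The gripper opens to 85 mm and grips with 20 to 120 N. Pads are 22 mm wide; open, the fingers measure 114 mm over their backs; the gripper's body (76 mm by 85 mm) begins 54 mm behind the grasp point. The pads swing forward as they close: fully open they stand 13 mm farther back than shut.
Start: joints at [63.295, 16.656, -8.789, 64.555, 0, 82.019], TCP at [0.169, 0.497, 0.405] pointing down, gripper open.
Joint ranges: [-144.48, 144.48], [-52.06, 99.96], [-74.48, 78.29], [-112.23, 115.85], [-86.99, 84.42], [-180, 180]. Speed limits (degrees/s): [127.2, 127.2, 159.86, 180, 180, 180].

## Interface

Orientations are given as [roll, pitch, yaw] about the fixed x, y, z axes, in that order (R = Rz(yaw) Ry(pitch) Rx(roll)).
In Python, from rig import manip, eyes gives the robot as it stands.
- The arm moves only by the tool arm_command, never from a script. Its argument "targets" is a list of rows, each an object of numbers: "dx", "dy", "dz": the shift along the tool's x, y, z normalised to -1 to 1, where 1 is 250 mm; "ax", "ay", "az": the turn, a rotation vector about the tool's x, y, z normalised to -1 to 1, where 1 is 180 degrees. A call has 1 to 12 rows; each row shifts and turns the commanded pose from where the row before left it, along the tool's axes as they then stand; what a row does not reach is not made up. A row lasts 1/8 s, in which the tool goes at most 62.5 mm and 10.7 degrees, less where a joint would pass 70% of its speed; a pose out of reach is approached as far as the arm can. A call with a number of a shift or a turn outside -1 to 1 is refused whole. A call with a gripper value outside its range is refused whole. "jaw" is the opening, from -1 (shut) to 1 (fully open), set as the call begins (left out, the last holds). The fingers move at their own pace and stop on an object; "grip_force" is the grip in N (left out, the last holds). Time passes only in rows, so rows that do not move let the fingers close. It gives the time, the measured TCP pose, the force, the opening and the grip force at its end, in the units of the state.
- manip.read_state(): the state, without advancing time (a new reading comes with each control period).
- eyes.get_image(name): name is "scene" or "top"; returns a dict with "img" (480x640x3 uint8, blue, green, red), "intrinsics" (3x3 intrinsics, pixels), "view" (4x4, takes a point from world to camera coordinates). Camera axes: x right, y up, looking along -z (the intrinsics and any distortion apply to the point x, -y, -z); pixel columns grow to the right and rows downward; lengths in m; the calibration is good to about 2 mm. A picture is of the moment at which its call begins. There is no depth.
- manip.hand_in(): hands the job in; it is judged then, once.
The state is a dict: "clock": time; "joint_pos": joint angles; "qd": joint speeds; "joint_torque": joint torques, N m; "position": TCP position; "eef_rot": TCP orientation; "contact_force": force on the tool from outside, world axes, zero at the start; "ft_torque": the same for the moment, N m; "width": finger opening in m; "grip_force": force on a finger pad.
Only numpy, scipy, OpenCV 4.12 (cv2) and the standard library are available. Lean on these libraries where they do the work, as an engineer would, in place of code of your own. Each camera call takes 0.05 s, during which the arm holds its last target. There are 200 camera calls.

## Task

Turn the dust extractor's dial to the red mark, and then take the sanding block and sand the seam of the long pink shell in the cradle: with the block flat and in line with the shell, sweep it slowly along the shell from the blue-marked end to the white end and back again, pressing steadily at about 8 newtons. Afterwards the block must be back in its tray, the long shell and every small pink shell lying in the open green-fronted drawer, and the drawer pushed fully shut, with the dial left on the mark. Do not disturb the jar, the bottle and the mug, and never press the block harder than 25 newtons.

Things in the scene. Friction and masses are not known exactly. Their poses are not given: they have to be found in the camera images.
- nest: Fixed aluminium base of the cradle, 200 x 70 x 12 mm, sprung plate above it. Origin: centre of underside; x along it to the blue end. To sand, the block's centre goes from x = +45 mm (or a little more) to x = -45 mm (or a little less) and back, so that its 70 mm length passes over the whole shell; keep within 10 mm of the middle line and the block's x within 0.2 rad of the shell's.
- cradle_top (a point): Middle of the upper face of the grey sprung plate (194 x 66 mm) under the long shell, 38 mm above the desk when not pressed. x points along the shell to the blue end stop; white stop at the -x end. The stops (at x = +-91 mm, 9 mm thick) and four posts beside the shell (at x = +-60, y = +-27 mm, 20 x 5 mm) rise 14 mm above the plate; the shell's middle is free for fingers.
- cradle (a joint): How far the cradle plate is pressed down on its springs, 0 to 0.014 m. The force pressing on the shell (weight of the block included) is about 1.5 N + 700 N/m x this value, so 0.009 m is about 8 N; at 0.014 m it stands on a hard stop.
- work: The long pink half-shell to be sanded, an open trough 170 mm long (its x), 46 mm wide (its y), 30 mm high, walls 5 mm, open side up, 120 g. Origin: centre of its underside. It lies loose in the cradle between the stops; its upper rim (the seam) is 30 mm above its origin.
- block: Sanding block, 200 g: a flat cork sole with a dark sanding face, 70 mm long (its x), 64 mm wide (its y), 14 mm thick, and on it a wooden grip bar 60 mm long (x), 26 mm wide (y), from 14 to 52 mm above the sanding face. Origin: centre of the sanding face (underside). It starts in its tray.
- rest: Black rubber tray of the sanding block, fixed: 100 mm (its x) by 90 mm (its y), 5 mm walls, 12 mm high, floor 5 mm above the desk, so the block has 10 and 8 mm of play. Origin: centre of its underside.
- extractor: Grey dust extractor box, fixed, 115 x 115 x 70 mm, dial in the middle of its top. Origin: centre of its underside. Tick marks stand round the dial; the wide red one is the setting wanted.
- dial_grip (a point): On the dial's axis, at the height to grip it, 107 mm above the desk. The black dial has an upright grip bar 53 mm long and 14 mm wide, up to 7 mm above this point, on a disc of 28 mm radius whose top is 23 mm below it. Its x is along the bar; the white pointer line is at the bar's -x end. It turns with the dial.
- dial (a joint): Angle of the dial in rad, growing clockwise seen from above, 0 to 3.4; at 0 the pointer looks along the extractor's -x. The red mark is at 1.7; within 0.15 is good. It stays where it is left (friction about 0.04 N m).
- drawer (a joint): How far the drawer is pulled out of the fixed white desk cabinet (320 mm deep, 290 mm wide, 85 mm high), m: 0 is shut, 0.2296 fully out. It starts 0.20 or more out and slides with about 1 N of friction. With it out by d, the open part of its inner floor runs from x = +56 mm to x = +50 mm + d in the frame of the handle point; what lies beyond is under the cabinet's top.
- drawer_handle (a point): Middle of the drawer's bar handle, 47 mm above the desk: steel bar 11 mm thick, 120 mm long (y), 35 mm before the green front. +x is the way it shuts; push on it. Inner floor: 25 mm below this point, from x = +56 to +331 mm and y = -124 to +124 mm; side walls reach 16 mm, the front 26 mm above this point.
- shell1: Small open half-shell of a hand-held device, very pale pink, still to be put away (one of up to three): a trough 80 mm long (its x), 46 mm wide (its y) and 30 mm high, walls 5 mm, open side up, 70 g. Origin: centre of its underside. Two or three of the small shells are there (state None: not there, or in the fingers).
- shell2: Small open half-shell of a hand-held device, very pale pink, still to be put away (one of up to three): a trough 80 mm long (its x), 46 mm wide (its y) and 30 mm high, walls 5 mm, open side up, 70 g. Origin: centre of its underside. Two or three of the small shells are there (state None: not there, or in the fingers).
- shell3: Small open half-shell of a hand-held device, very pale pink, still to be put away (one of up to three): a trough 80 mm long (its x), 46 mm wide (its y) and 30 mm high, walls 5 mm, open side up, 70 g. Origin: centre of its underside. Two or three of the small shells are there (state None: not there, or in the fingers).
- jar: Bystander: glass jar with green cap, 64 mm diameter, 85 mm high, loose. Leave it alone.
- bottle: Bystander: glass bottle, 66 mm diameter, 190 mm high, loose. Leave it alone.
- mug: Bystander: white mug, 76 mm diameter, 90 mm high, loose. Leave it alone.
Not all that is in view belongs to the job. Leave any purple look-alike of the block alone. Of the things that look like the work, the smaller one is meant.

How it is judged (in metres and radians):
On the way, in this order (a step that is already met when the one before it is completed fails the run):
1. the dial stands at the red mark (value of joint dial between 1.55 and 1.85 rad), for 0.2 s.
2. the block presses on the long shell with 3 to 18 N at the blue-marked end, in line with it (x of block in the frame of cradle_top above 0.038 m and y of block in the frame of cradle_top between -0.012 and 0.012 m and contact force between block and work between 3 and 18 N and angle between the x axis of block and the x axis of cradle_top, either way round below 0.25 rad), for 0.1 s.
3. the block presses on the long shell with 3 to 18 N at the first quarter, in line with it (x of block in the frame of cradle_top between 0.012 and 0.032 m and y of block in the frame of cradle_top between -0.012 and 0.012 m and contact force between block and work between 3 and 18 N and angle between the x axis of block and the x axis of cradle_top, either way round below 0.25 rad), for 0.1 s.
4. the block presses on the long shell with 3 to 18 N at the middle, in line with it (x of block in the frame of cradle_top between -0.01 and 0.01 m and y of block in the frame of cradle_top between -0.012 and 0.012 m and contact force between block and work between 3 and 18 N and angle between the x axis of block and the x axis of cradle_top, either way round below 0.25 rad), for 0.1 s.
5. the block presses on the long shell with 3 to 18 N at the third quarter, in line with it (x of block in the frame of cradle_top between -0.032 and -0.012 m and y of block in the frame of cradle_top between -0.012 and 0.012 m and contact force between block and work between 3 and 18 N and angle between the x axis of block and the x axis of cradle_top, either way round below 0.25 rad), for 0.1 s.
6. the block presses on the long shell with 3 to 18 N at the white end, in line with it (x of block in the frame of cradle_top below -0.038 m and y of block in the frame of cradle_top between -0.012 and 0.012 m and contact force between block and work between 3 and 18 N and angle between the x axis of block and the x axis of cradle_top, either way round below 0.25 rad), for 0.1 s.
7. the block presses on the long shell with 3 to 18 N at the third quarter, on the way back, in line with it (all of step 5), for 0.1 s.
8. the block presses on the long shell with 3 to 18 N at the middle, on the way back, in line with it (all of step 4), for 0.1 s.
9. the block presses on the long shell with 3 to 18 N at the first quarter, on the way back, in line with it (all of step 3), for 0.1 s.
10. the block presses on the long shell with 3 to 18 N at the blue-marked end, on the way back, in line with it (all of step 2), for 0.1 s.
At the end, for the whole second after the job is handed in: The dial is within 0.15 rad of the red mark (1.7), the sanding block lies flat and at rest in its tray (centre within 18 mm of the tray's), the long shell and every small shell that is there lie at rest in the drawer in one layer, and the drawer is shut to within 8 mm (all of step 1 and value of joint drawer below 0.008 m and x of work in the frame of drawer_handle between 0.054 and 0.333 m and y of work in the frame of drawer_handle between -0.125 and 0.125 m and z of work in the frame of drawer_handle between -0.035 and 0.011 m and linear speed of each of work, shell1, shell2, shell3, block below 0.03 m/s and x of shell1 in the frame of drawer_handle between 0.054 and 0.333 m and y of shell1 in the frame of drawer_handle between -0.125 and 0.125 m and z of shell1 in the frame of drawer_handle between -0.035 and 0.011 m and x of shell2 in the frame of drawer_handle between 0.054 and 0.333 m and y of shell2 in the frame of drawer_handle between -0.125 and 0.125 m and z of shell2 in the frame of drawer_handle between -0.035 and 0.011 m and x of shell3 in the frame of drawer_handle between 0.054 and 0.333 m and y of shell3 in the frame of drawer_handle between -0.125 and 0.125 m and z of shell3 in the frame of drawer_handle between -0.035 and 0.011 m and x of block in the frame of rest between -0.018 and 0.018 m and y of block in the frame of rest between -0.018 and 0.018 m and z of block in the frame of rest below 0.01 m and angle between block's own z axis and vertical below 0.12 rad); the robot touches nothing.
It fails at once if the block is pressed on the shell with more than 25 N (contact force between block and work above 25 N).
It fails at once if the jar is moved more than 4 cm or tipped over (distance of jar from where it was at the start of the episode above 0.04 m or angle between jar's own z axis and vertical above 0.5 rad).
It fails at once if the bottle is moved more than 4 cm or tipped over (distance of bottle from where it was at the start of the episode above 0.04 m or angle between bottle's own z axis and vertical above 0.5 rad).
It fails at once if the mug is moved more than 4 cm or tipped over (distance of mug from where it was at the start of the episode above 0.04 m or angle between mug's own z axis and vertical above 0.5 rad).
Of shell1, shell2, shell3 only 2 to 3 are there at a start; the rules pass over those that are not, and their reading is None.
At some moment in a run one of shell1, shell2, shell3 may be knocked a few centimetres aside while the robot is not near it.
Once in a run the grip may slacken for a moment while it holds something.
It also fails if it takes over 192 s, if anything falls off the work surface, if the arm or the gripper's body presses on something with over 40 N, if the wrist force passes 120 N, or if a joint passes its speed limit or range.

## Working session

There is one attempt and no reset: what is moved stays moved. The work goes in short steps, Python scripts to look and compute and a tool call to move; the robot and the scene stay as the last step left them, time stands still between calls to the robot, and variables do not carry over. Pictures are saved under pics/ and viewed, at most 14 in all, crops included, and the job is handed in when it is done.

Besides the shell and the picture viewer there is one more tool, called after "Call:" in YAML: its name, and indented under it one key for each argument. arm_command: Moves the arm, as the interface text tells. Scaled input: -1 to 1 covers 250 mm each way for a shift and 180 degrees each way for a turn. Its arguments: {"type":"object","properties":{"targets":{"type":"array"},"jaw":{"type":"number"},"grip_force":{"type":"number"}},"required":["targets"]}

```bash
ls; mkdir -p pics
python3 - <<'E'
from rig import manip, eyes
import cv2,numpy as np
print(manip.read_state())
for n in ("top","scene"):
    d=eyes.get_image(n); cv2.imwrite(f"pics/{n}0.png",d["img"]); print(n,d["intrinsics"],d["view"],[k for k in d])
E
```

```text
pics
{'clock': 0.0, 'joint_pos': array([ 6.32937100e+01,  1.66888371e+01, -8.83074917e+00,  6.45554358e+01,
       -3.64168119e-03,  8.20186634e+01]), 'qd': array([-0.05854265, -0.04881465, -0.01986699, -0.04432649,  0.00203444,
        0.03171247]), 'joint_torque': array([-2.85361435e-03, -5.37139034e+01,  3.31376624e+01,  1.58787315e-02,
       -4.38143470e-04, -3.01050363e-05]), 'position': array([0.16844575, 0.49701434, 0.40413508]), 'eef_rot': array([-1.79925199e+02, -6.81045226e-03,  1.61275044e+02]), 'contact_force': array([ 0.35162046, -0.38723787, -0.47893527]), 'ft_torque': array([-0.03866848,  0.06055393, -0.00786354]), 'grip_force': 0.0, 'width': 0.08517300957962344}
top [[541.81764229   0.         319.86403699]
 [  0.         541.81764229 242.81239964]
 [  0.           0.           1.        ]] [[-2.36853361e-02 -9.99719416e-01  3.08261586e-04  2.08001189e-02]
 [ 9.81076171e-01 -2.31843671e-02  1.92229114e-01 -4.77719333e-01]
 [-1.92168031e-01  4.85543927e-03  9.81350026e-01 -1.36194858e+00]
 [ 0.00000000e+00  0.00000000e+00  0.00000000e+00  1.00000000e+00]] ['img', 'intrinsics', 'view']
scene [[444.82279849   0.         321.32086839]
 [  0.         444.82279849 235.26662771]
 [  0.           0.           1.        ]] [[ 0.79817432  0.60198116 -0.02316112 -0.41136757]
 [-0.3018151   0.43286223  0.84943389  0.08181315]
 [ 0.52136877 -0.67100594  0.52718652 -1.45414349]
 [ 0.          0.          0.          1.        ]] ['img', 'intrinsics', 'view']
```

View pics/top0.png

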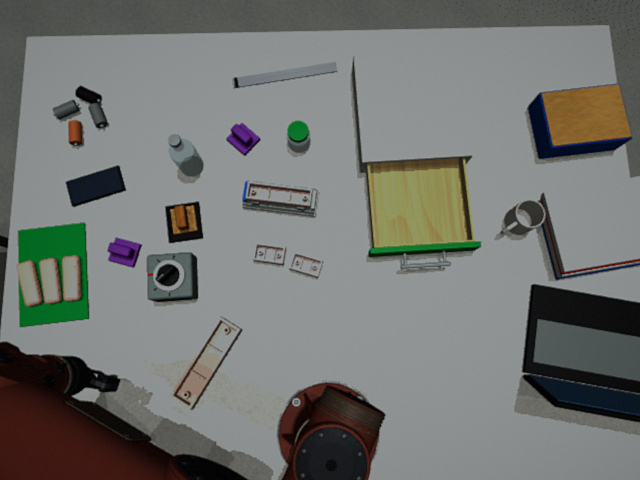

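View pics/scene0.png

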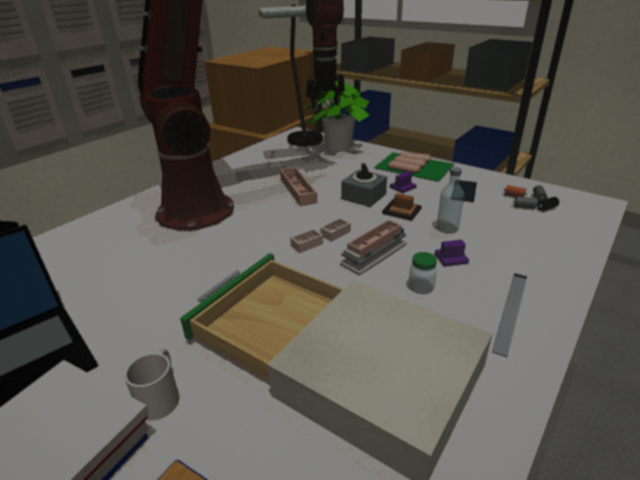

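The top view shows:
- **Long shell:** in the cradle at about (281,197), blue end on the left at (246,193). The look-alike is a larger loose trough at (207,362).
- **Small shells:** (270,255) and (307,266). The hand items on the green mat at (50,280) are not shells.
- **Block:** brown, in the black tray at (184,218). The purple look-alikes are at (124,250) and (242,138).
- **Extractor dial:** (168,275), red mark on the left at (151,274).
- **Drawer:** handle at (425,262).
- **Bystanders:** jar (298,133), bottle (184,155), mug (524,217).

I choose the cradle shell, the brown block, and two small shells. Next is a close crop to check.

```bash
cat > h.py <<'E'
from rig import manip, eyes
import cv2,numpy as np
def cam(n):
    d=eyes.get_image(n); K=d["intrinsics"]; V=d["view"]; return d["img"],K,V
def ray(K,V,px):
    x=(px[0]-K[0,2])/K[0,0]; y=(px[1]-K[1,2])/K[1,1]
    R=V[:3,:3]; o=-R.T@V[:3,3]; return o,R.T@np.array([x,-y,-1.])
def onz(K,V,px,z):
    o,d=ray(K,V,px); return (o+d*(z-o[2])/d[2])[:2]
def proj(K,V,p):
    c=V[:3,:3]@np.asarray(p,float)+V[:3,3]; return K[0,0]*c[0]/-c[2]+K[0,2], K[1,1]*c[1]/c[2]+K[1,2]
def st():
    s=manip.read_state(); print("t",round(s["clock"],2),"p",np.round(s["position"],4),"rpy",np.round(s["eef_rot"],2),"F",np.round(s["contact_force"],1),"w",round(s["width"],4),"g",round(s["grip_force"],1)); return s
def rel(tx,ty,tz,yaw):
    "rows' total in tool axes (normalised) to reach TCP x,y,z, vertical tool, yaw deg"
    from scipy.spatial.transform import Rotation as Ro
    s=st(); R=Ro.from_euler('xyz',s["eef_rot"],degrees=True); T=Ro.from_euler('xyz',[180,0,yaw],degrees=True)
    d=R.inv().apply(np.array([tx,ty,tz])-s["position"]); r=(R.inv()*T).as_rotvec(degrees=True)
    print("d",np.round(d/.25,3),"a",np.round(r/180,3)," mm",np.round(d*1000,1),"deg",np.round(r,1))
E
python3 - <<'E'
from h import *
i,K,V=cam("top")
c=cv2.resize(i[170:310,130:330],None,fx=4,fy=4,interpolation=cv2.INTER_CUBIC); cv2.imwrite("pics/c1.png",c)
for n,p,z in [("work",(281,197),.06),("s1",(270,255),.03),("s2",(307,266),.03),("block",(181,216),.057),("dial",(168,275),.107),("handle",(425,262),.047),("jar",(298,133),.08),("mug",(524,217),.09),("bot",(175,142),.19)]: print(n,onz(K,V,p,z).round(3))
E
```

```text
work [0.6   0.108]
s1 [0.452 0.141]
s2 [0.42  0.044]
block [0.556 0.369]
dial [0.394 0.385]
handle [ 0.421 -0.261]
jar [0.768 0.06 ]
mug [ 0.524 -0.51 ]
bot [0.706 0.354]
```

View pics/c1.png

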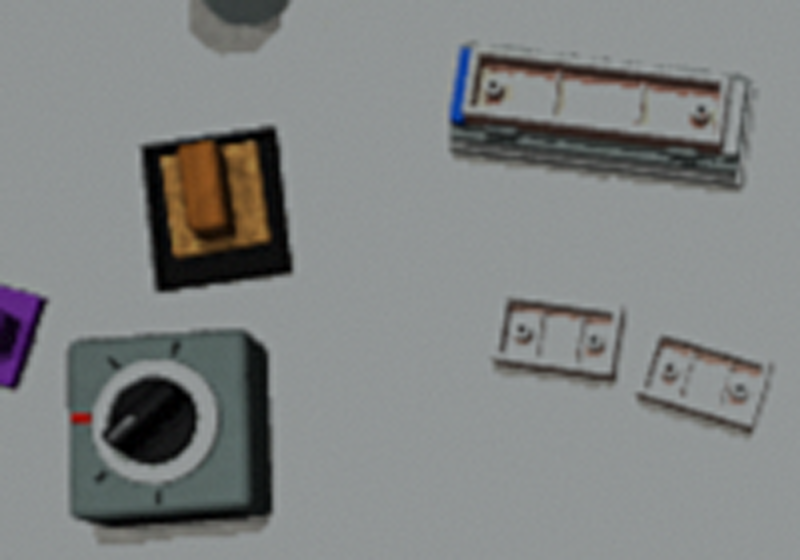

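The crop confirms the choices: brown block in the black tray (crop 210,200), cradle with its blue end on the left (462,85), two small shells (560,340) and (705,385). The dial pointer is at lower left (125,427), with red on the left (80,418). One enlarged composite for corner readings:

Run:
```python
from h import *
i,K,V=cam("top")
g=cv2.convertScaleAbs(i,alpha=1.5)
out=np.zeros((570,800,3),np.uint8)
def put(x0,x1,y0,y1,ox,oy):
    c=cv2.resize(g[y0:y1,x0:x1],None,fx=6,fy=6,interpolation=cv2.INTER_LANCZOS4); out[oy:oy+c.shape[0],ox:ox+c.shape[1]]=c
put(240,325,170,215,0,0); put(250,326,240,280,0,290); put(148,196,250,298,511,0); put(162,208,196,244,511,290)
cv2.imwrite("pics/c2.png",out)
hsv=cv2.cvtColor(i,cv2.COLOR_BGR2HSV)
def m(lo,hi,z,x0,x1,y0,y1):
    k=cv2.inRange(hsv,lo,hi); z0=np.zeros_like(k); z0[y0:y1,x0:x1]=k[y0:y1,x0:x1]
    ys,xs=np.nonzero(z0); print(len(xs),xs.mean(),ys.mean(),onz(K,V,(xs.mean(),ys.mean()),z).round(4), cv2.minAreaRect(np.c_[xs,ys].astype(np.float32)))
m((100,120,60),(130,255,255),.052,240,260,175,215)
m((0,120,60),(8,255,255),.07,145,160,265,285)
m((45,120,30),(80,255,255),.073,360,490,230,260)
```

```text
Traceback (most recent call last):
ValueError: could not broadcast input array from shape (288,276,3) into shape (280,276,3)
```

Run:
```python
from h import *
i,K,V=cam("top")
g=cv2.convertScaleAbs(i,alpha=1.5)
out=np.zeros((590,800,3),np.uint8)
def put(x0,x1,y0,y1,ox,oy):
    c=cv2.resize(g[y0:y1,x0:x1],None,fx=6,fy=6,interpolation=cv2.INTER_LANCZOS4); out[oy:oy+c.shape[0],ox:ox+c.shape[1]]=c
put(240,325,170,215,0,0); put(250,326,240,280,0,300); put(148,196,250,298,511,0); put(162,208,196,244,511,300)
cv2.imwrite("pics/c2.png",out)
hsv=cv2.cvtColor(i,cv2.COLOR_BGR2HSV)
def m(lo,hi,z,x0,x1,y0,y1):
    k=cv2.inRange(hsv,lo,hi); z0=np.zeros_like(k); z0[y0:y1,x0:x1]=k[y0:y1,x0:x1]
    ys,xs=np.nonzero(z0); print(len(xs),xs.mean(),ys.mean(),onz(K,V,(xs.mean(),ys.mean()),z).round(4), cv2.minAreaRect(np.c_[xs,ys].astype(np.float32)))
m((100,120,60),(130,255,255),.052,240,260,175,215)
m((0,120,60),(8,255,255),.07,145,160,265,285)
m((45,120,30),(80,255,255),.073,360,490,230,260)
```

```text
48 244.58333333333334 191.33333333333334 [0.62   0.2047] ((244.64505004882812, 191.0170440673828), (2.804189920425415, 18.22723388671875), 6.709836959838867)
14 149.85714285714286 274.07142857142856 [0.4032 0.4408] ((150.0, 274.0), (2.0, 4.0), 90.0)
735 424.2312925170068 247.4612244897959 [ 0.4545 -0.2556] ((424.5870056152344, 248.4651336669922), (9.043462753295898, 111.3976821899414), 86.60028839111328)
```

View pics/c2.png

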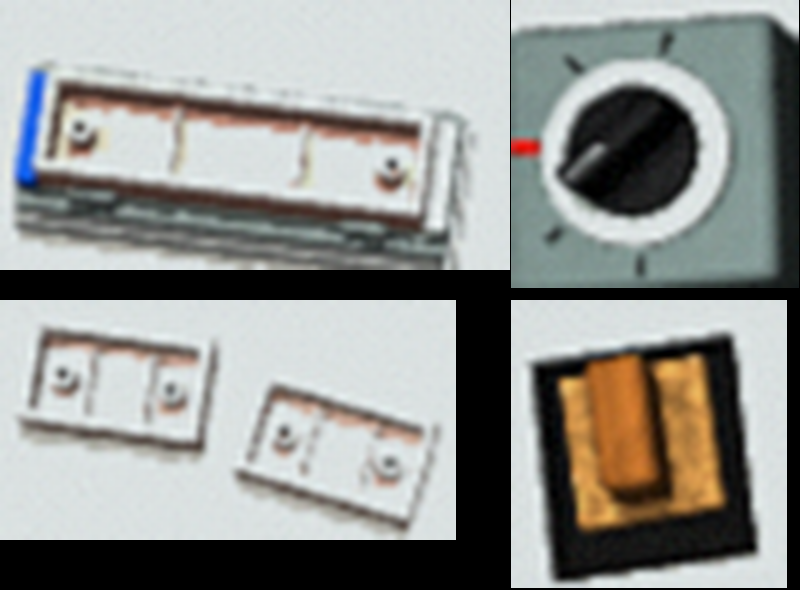

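Run:
```python
from h import *
i,K,V=cam("top")
def rect(n,pts,ox,oy,x0,y0,z):
    w=np.array([onz(K,V,((p[0]-ox)/6+x0-.4,(p[1]-oy)/6+y0-.4),z) for p in pts]) # TL TR BR BL
    t=w[1]-w[0];b=w[2]-w[3];l=w[3]-w[0];r=w[2]-w[1]
    L=lambda v:(round(1000*np.hypot(*v)),round(np.degrees(np.arctan2(v[1],v[0])),1))
    print(n,w.mean(0).round(4),"T",L(t),"B",L(b),"L",L(l),"R",L(r))
rect("work rim",[(50,72),(432,112),(418,225),(36,182)],0,0,240,170,.068)
rect("blue stop",[(33,70),(46,70),(33,186),(17,184)],0,0,240,170,.052)
rect("white stop",[(440,113),(462,117),(448,232),(425,230)],0,0,240,170,.052)
rect("s1",[(42,328),(215,345),(202,450),(20,420)],0,300,250,240,.03)
rect("s2",[(275,385),(437,428),(408,527),(238,473)],0,300,250,240,.03)
rect("tray",[(531,362),(732,335),(757,550),(555,580)],511,300,162,196,.012)
rect("sole",[(560,378),(703,355),(723,503),(582,530)],511,300,162,196,.019)
rect("bar",[(587,360),(638,353),(663,482),(610,490)],511,300,162,196,.057)
rect("dialdisc",[(568,86),(696,86),(696,214),(568,214)],511,0,148,250,.084)
rect("ring",[(541,58),(730,58),(730,244),(541,244)],511,0,148,250,.071)
rect("bartop-line",[(575,170),(575,170),(678,104),(678,104)],511,0,148,250,.107)
k=cv2.inRange(cv2.cvtColor(i,cv2.COLOR_BGR2HSV),(45,120,30),(80,255,255)); k[:, :360]=0;k[:,490:]=0
c=max(cv2.findContours(k,0,2)[0],key=cv2.contourArea); a=cv2.approxPolyDP(c,2,True)[:,0]; print([(tuple(map(int,q)),onz(K,V,q,.073).round(4).tolist()) for q in a])
```

```text
work rim [0.6054 0.1141] T (168, np.float64(-97.6)) B (167, np.float64(-98.0)) L (50, np.float64(173.1)) R (51, np.float64(172.0))
blue stop [0.6214 0.2037] T (6, np.float64(-91.4)) B (7, np.float64(-98.7)) L (52, np.float64(172.5)) R (53, np.float64(174.0))
white stop [0.5964 0.0233] T (10, np.float64(-102.0)) B (10, np.float64(-96.5)) L (54, np.float64(171.8)) R (53, np.float64(172.0))
s1 [0.4549 0.1419] T (76, np.float64(-97.1)) B (81, np.float64(-100.8)) L (42, np.float64(166.7)) R (47, np.float64(172.4))
s2 [0.4229 0.0465] T (73, np.float64(-106.4)) B (78, np.float64(-109.1)) L (42, np.float64(156.6)) R (45, np.float64(162.5))
tray [0.5514 0.3733] T (91, np.float64(-83.4)) B (90, np.float64(-82.7)) L (101, np.float64(-172.2)) R (100, np.float64(-172.5))
sole [0.5566 0.3724] T (64, np.float64(-81.8)) B (63, np.float64(-80.2)) L (71, np.float64(-170.4)) R (69, np.float64(-171.4))
bar [0.5563 0.3707] T (22, np.float64(-83.2)) B (23, np.float64(-82.5)) L (59, np.float64(-168.8)) R (59, np.float64(-168.1))
dialdisc [0.3988 0.3917] T (54, np.float64(-91.4)) B (53, np.float64(-91.4)) L (54, np.float64(-178.1)) R (54, np.float64(-178.5))
ring [0.4004 0.3938] T (80, np.float64(-91.4)) B (79, np.float64(-91.4)) L (79, np.float64(-178.0)) R (79, np.float64(-178.6))
bartop-line [0.4009 0.3876] T (0, np.float64(0.0)) B (0, np.float64(0.0)) L (49, np.float64(-57.6)) R (49, np.float64(-57.6))
[((480, 242), [0.4653, -0.3987]), ((373, 247), [0.4588, -0.1253]), ((369, 252), [0.4461, -0.1146]), ((480, 246), [0.455, -0.3978])]
```

Call:
arm_command:
  targets:
    - {"dx": -0.202, "dy": -0.02}
    - {"dx": -0.202, "dy": -0.02}
    - {"dx": -0.202, "dy": -0.02}
    - {"dx": -0.202, "dy": -0.02}
    - {"dx": -0.202, "dy": -0.02}
    - {"az": 0.054, "dz": 0.1}
    - {"az": 0.054, "dz": 0.1}
    - {"az": 0.054, "dz": 0.1}
    - {"az": 0.054, "dz": 0.1}
    - {}
    - {}
  jaw: -0.2

```text
invalid input
```

```bash
python3 -c "
from h import *
rel(.3995,.392,.262,122.4)"
```

```text
t 0.3 p [0.1685 0.4972 0.4045] rpy [-179.98   -0.    161.28] F [ 0.2 -0.3  0.4] w 0.0857 g 0.0
d [-1.01  -0.102  0.57 ] a [-0.     0.     0.216]  mm [-252.6  -25.4  142.5] deg [-0.   0.  38.9]
```

Call:
arm_command:
  targets:
    - {"dx": -0.202, "dy": -0.02, "dz": 0, "ax": 0, "ay": 0, "az": 0}
    - {"dx": -0.202, "dy": -0.02, "dz": 0, "ax": 0, "ay": 0, "az": 0}
    - {"dx": -0.202, "dy": -0.02, "dz": 0, "ax": 0, "ay": 0, "az": 0}
    - {"dx": -0.202, "dy": -0.02, "dz": 0, "ax": 0, "ay": 0, "az": 0}
    - {"dx": -0.202, "dy": -0.02, "dz": 0, "ax": 0, "ay": 0, "az": 0}
    - {"dx": 0, "dy": 0, "dz": 0.1, "ax": 0, "ay": 0, "az": 0.054}
    - {"dx": 0, "dy": 0, "dz": 0.1, "ax": 0, "ay": 0, "az": 0.054}
    - {"dx": 0, "dy": 0, "dz": 0.1, "ax": 0, "ay": 0, "az": 0.054}
    - {"dx": 0, "dy": 0, "dz": 0.1, "ax": 0, "ay": 0, "az": 0.054}
    - {"dx": 0, "dy": 0, "dz": 0, "ax": 0, "ay": 0, "az": 0}
  jaw: -0.2

```text
clock: 1.55
position: [0.399, 0.392, 0.3032]
eef_rot: [-179.8, 0.0, 122.5]
contact_force: [0.3, 0.6, 0.9]
width: 0.0343
grip_force: 0.0
```

```bash
python3 -c "
from h import *
rel(.3995,.392,.262,122.4)"
```

```text
t 1.55 p [0.399  0.392  0.3032] rpy [-1.7979e+02  2.0000e-02  1.2246e+02] F [0.3 0.6 0.9] w 0.0343 g 0.0
d [-0.001  0.002  0.165] a [-0.001  0.     0.   ]  mm [-0.2  0.6 41.2] deg [-0.2  0.   0.1]
```

Call:
arm_command:
  targets:
    - {"dz": 0.08}
    - {"dz": 0.08}
    - {"dz": 0.0}
    - {"dz": 0.0}

```text
invalid input
```

Call:
arm_command:
  targets:
    - {"dz": 0.0}
    - {"dz": 0.0}
    - {"dz": 0.0}
    - {"dz": 0.0}
    - {"dz": 0.0}
  jaw: -1
  grip_force: 40

```text
invalid input
```

Call:
arm_command:
  targets:
    - {"dx": 0, "dy": 0, "dz": 0.08, "ax": 0, "ay": 0, "az": 0}
    - {"dx": 0, "dy": 0, "dz": 0.08, "ax": 0, "ay": 0, "az": 0}
    - {"dx": 0, "dy": 0, "dz": 0, "ax": 0, "ay": 0, "az": 0}
    - {"dx": 0, "dy": 0, "dz": 0, "ax": 0, "ay": 0, "az": 0}

```text
clock: 2.05
position: [0.4, 0.3928, 0.266]
eef_rot: [179.9, -0.0, 122.5]
contact_force: [-0.5, 0.6, 1.0]
width: 0.0344
grip_force: 0.0
```

Call:
arm_command:
  targets:
    - {"dx": 0, "dy": 0, "dz": 0, "ax": 0, "ay": 0, "az": 0}
    - {"dx": 0, "dy": 0, "dz": 0, "ax": 0, "ay": 0, "az": 0}
    - {"dx": 0, "dy": 0, "dz": 0, "ax": 0, "ay": 0, "az": 0}
    - {"dx": 0, "dy": 0, "dz": 0, "ax": 0, "ay": 0, "az": 0}
    - {"dx": 0, "dy": 0, "dz": 0, "ax": 0, "ay": 0, "az": 0}
  jaw: -1
  grip_force: 40

```text
clock: 2.68
position: [0.3995, 0.3925, 0.2658]
eef_rot: [180.0, -0.0, 122.4]
contact_force: [-3.0, -0.6, 5.5]
width: 0.0129
grip_force: 42.6
```

Call:
arm_command:
  targets:
    - {"dx": 0, "dy": 0, "dz": 0, "ax": 0, "ay": 0, "az": 0.051}
    - {"dx": 0, "dy": 0, "dz": 0, "ax": 0, "ay": 0, "az": 0.051}
    - {"dx": 0, "dy": 0, "dz": 0, "ax": 0, "ay": 0, "az": 0.051}
    - {"dx": 0, "dy": 0, "dz": 0, "ax": 0, "ay": 0, "az": 0.051}
    - {"dx": 0, "dy": 0, "dz": 0, "ax": 0, "ay": 0, "az": 0}
    - {"dx": 0, "dy": 0, "dz": 0, "ax": 0, "ay": 0, "az": 0}

```text
clock: 3.42
position: [0.3993, 0.3925, 0.2658]
eef_rot: [-180.0, -0.0, 85.7]
contact_force: [-4.9, -1.1, 7.0]
width: 0.013
grip_force: 42.8
```

Call:
arm_command:
  targets:
    - {"dx": 0, "dy": 0, "dz": 0, "ax": 0, "ay": 0, "az": 0}
    - {"dx": 0, "dy": 0, "dz": 0, "ax": 0, "ay": 0, "az": 0}
    - {"dx": 0, "dy": 0, "dz": 0, "ax": 0, "ay": 0, "az": 0}
    - {"dx": 0, "dy": 0, "dz": -0.2, "ax": 0, "ay": 0, "az": 0}
    - {"dx": 0, "dy": 0, "dz": -0.2, "ax": 0, "ay": 0, "az": 0}
    - {"dx": 0, "dy": 0, "dz": 0, "ax": 0, "ay": 0, "az": 0}
  jaw: 0

```text
clock: 4.18
position: [0.4007, 0.3933, 0.3685]
eef_rot: [179.7, -0.3, 85.7]
contact_force: [0.6, 1.2, -1.2]
width: 0.043
grip_force: 0.0
```

```bash
python3 -c "
from h import *
rel(.5563,.3707,.24,189.8)"
```

```text
t 4.17 p [0.4007 0.3933 0.3685] rpy [179.7   -0.26  85.68] F [ 0.6  1.2 -1.2] w 0.043 g 0.0
d [-0.046  0.625  0.517] a [ 0.003  0.    -0.578]  mm [-11.4 156.2 129.3] deg [ 5.000e-01  1.000e-01 -1.041e+02]
```

Call:
arm_command:
  targets:
    - {"dx": -0.015, "dy": 0.208, "dz": 0.05, "ax": 0, "ay": 0, "az": 0}
    - {"dx": -0.015, "dy": 0.208, "dz": 0.05, "ax": 0, "ay": 0, "az": 0}
    - {"dx": -0.015, "dy": 0.209, "dz": 0.05, "ax": 0, "ay": 0, "az": 0}
    - {"dx": 0, "dy": 0, "dz": 0.05, "ax": 0, "ay": 0, "az": -0.058}
    - {"dx": 0, "dy": 0, "dz": 0.05, "ax": 0, "ay": 0, "az": -0.058}
    - {"dx": 0, "dy": 0, "dz": 0.03, "ax": 0, "ay": 0, "az": -0.058}
    - {"dx": 0, "dy": 0, "dz": 0.03, "ax": 0, "ay": 0, "az": -0.058}
    - {"dx": 0, "dy": 0, "dz": 0, "ax": 0, "ay": 0, "az": -0.058}
    - {"dx": 0, "dy": 0, "dz": 0, "ax": 0, "ay": 0, "az": -0.058}
    - {"dx": 0, "dy": 0, "dz": 0, "ax": 0, "ay": 0, "az": -0.058}
    - {"dx": 0, "dy": 0, "dz": 0, "ax": 0, "ay": 0, "az": -0.058}
    - {"dx": 0, "dy": 0, "dz": 0, "ax": 0, "ay": 0, "az": -0.058}
  jaw: 0.2

```text
clock: 5.68
position: [0.5543, 0.3693, 0.2859]
eef_rot: [-180.0, -0.1, 180.0]
contact_force: [-0.2, -0.2, -0.7]
width: 0.0509
grip_force: 0.0
```

Call:
arm_command:
  targets:
    - {"dx": 0, "dy": 0, "dz": 0, "ax": 0, "ay": 0, "az": -0.056}
    - {"dx": 0, "dy": 0, "dz": 0, "ax": 0, "ay": 0, "az": 0}

```text
clock: 5.92
position: [0.5544, 0.3693, 0.2861]
eef_rot: [-180.0, -0.1, -170.4]
contact_force: [0.8, -0.2, -0.0]
width: 0.0514
grip_force: 0.0
```

```bash
python3 -c "
from h import *
rel(.5563,.3707,.20,190.5)
i,K,V=cam('top')
g=cv2.convertScaleAbs(i[240:300,140:210],alpha=1.5); cv2.imwrite('pics/d1.png',cv2.resize(g,None,fx=8,fy=8,interpolation=cv2.INTER_CUBIC))"
```

```text
t 5.92 p [0.5544 0.3693 0.2861] rpy [-1.7997e+02 -8.0000e-02 -1.7035e+02] F [ 0.8 -0.2 -0. ] w 0.0514 g 0.0
d [-0.009  0.004  0.344] a [-0.    -0.    -0.005]  mm [-2.3  1.1 86.1] deg [-0.  -0.1 -0.9]
```

View pics/d1.png

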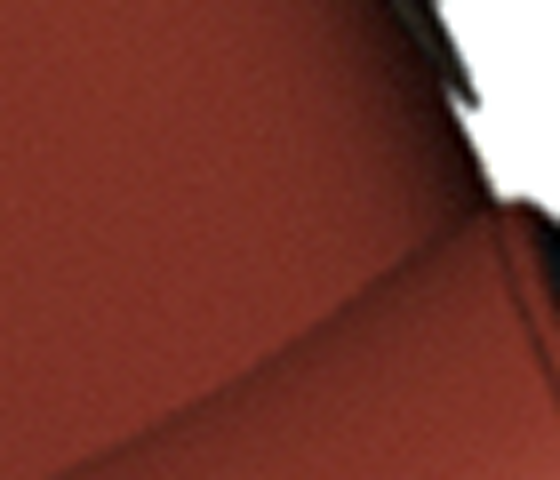

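The arm hides the dial here, so I'll check it later, before sanding. Now gripping the block.

Call:
arm_command:
  targets:
    - {"dx": -0.009, "dy": 0.004, "dz": 0.1, "ax": 0, "ay": 0, "az": 0}
    - {"dx": 0, "dy": 0, "dz": 0.1, "ax": 0, "ay": 0, "az": 0}
    - {"dx": 0, "dy": 0, "dz": 0.1, "ax": 0, "ay": 0, "az": 0}
    - {"dx": 0, "dy": 0, "dz": 0.044, "ax": 0, "ay": 0, "az": 0}
    - {"dx": 0, "dy": 0, "dz": 0, "ax": 0, "ay": 0, "az": 0}
    - {"dx": 0, "dy": 0, "dz": 0, "ax": 0, "ay": 0, "az": 0}

```text
clock: 6.72
position: [0.5571, 0.3711, 0.2022]
eef_rot: [180.0, 0.1, -170.3]
contact_force: [-0.1, 0.4, 0.6]
width: 0.0515
grip_force: 0.0
```

Call:
arm_command:
  targets:
    - {"dx": 0, "dy": 0, "dz": 0, "ax": 0, "ay": 0, "az": 0}
    - {"dx": 0, "dy": 0, "dz": 0, "ax": 0, "ay": 0, "az": 0}
    - {"dx": 0, "dy": 0, "dz": 0, "ax": 0, "ay": 0, "az": 0}
    - {"dx": 0, "dy": 0, "dz": 0, "ax": 0, "ay": 0, "az": 0}
    - {"dx": 0, "dy": 0, "dz": 0, "ax": 0, "ay": 0, "az": 0}
    - {"dx": 0, "dy": 0, "dz": 0, "ax": 0, "ay": 0, "az": 0}
  jaw: -1
  grip_force: 90

```text
clock: 7.48
position: [0.557, 0.3711, 0.2024]
eef_rot: [180.0, 0.1, -170.3]
contact_force: [-1.5, 0.0, 5.7]
width: 0.0247
grip_force: 89.5
```

Call:
arm_command:
  targets:
    - {"dx": 0, "dy": 0, "dz": -0.1, "ax": 0, "ay": 0, "az": 0}
    - {"dx": 0, "dy": 0, "dz": -0.17, "ax": 0, "ay": 0, "az": 0}
    - {"dx": 0, "dy": 0, "dz": -0.17, "ax": 0, "ay": 0, "az": 0}
    - {"dx": 0, "dy": 0, "dz": 0, "ax": 0, "ay": 0, "az": 0}

```text
clock: 7.98
position: [0.5577, 0.3714, 0.3151]
eef_rot: [179.9, 0.4, -170.3]
contact_force: [0.6, 0.6, -3.6]
width: 0.0249
grip_force: 88.5
```

```bash
python3 -c "
from h import *
rel(.6134,.1606,.312,262.2)"
```

```text
t 7.97 p [0.5577 0.3714 0.3151] rpy [ 179.89    0.36 -170.29] F [ 0.6  0.6 -3.6] w 0.0249 g 88.5
d [-0.077 -0.869  0.011] a [-0.001  0.002 -0.403]  mm [ -19.3 -217.2    2.8] deg [ -0.1   0.4 -72.5]
```

Call:
arm_command:
  targets:
    - {"dx": -0.015, "dy": -0.174, "dz": 0, "ax": 0, "ay": 0, "az": 0}
    - {"dx": -0.015, "dy": -0.174, "dz": 0, "ax": 0, "ay": 0, "az": 0}
    - {"dx": -0.015, "dy": -0.174, "dz": 0, "ax": 0, "ay": 0, "az": 0}
    - {"dx": -0.016, "dy": -0.174, "dz": 0, "ax": 0, "ay": 0, "az": 0}
    - {"dx": -0.016, "dy": -0.173, "dz": 0, "ax": 0, "ay": 0, "az": 0}
    - {"dx": 0, "dy": 0, "dz": 0, "ax": 0, "ay": 0, "az": -0.058}
    - {"dx": 0, "dy": 0, "dz": 0, "ax": 0, "ay": 0, "az": -0.058}
    - {"dx": 0, "dy": 0, "dz": 0, "ax": 0, "ay": 0, "az": -0.058}
    - {"dx": 0, "dy": 0, "dz": 0, "ax": 0, "ay": 0, "az": -0.058}
    - {"dx": 0, "dy": 0, "dz": 0, "ax": 0, "ay": 0, "az": -0.058}
    - {"dx": 0, "dy": 0, "dz": 0, "ax": 0, "ay": 0, "az": -0.058}
    - {"dx": 0, "dy": 0, "dz": 0, "ax": 0, "ay": 0, "az": -0.055}

```text
clock: 9.48
position: [0.6117, 0.1599, 0.3097]
eef_rot: [179.9, -0.0, -97.4]
contact_force: [-0.1, 0.1, -2.8]
width: 0.0244
grip_force: 88.9
```

```bash
python3 -c "
from h import *
rel(.6134,.1606,.272,262.2)
i,K,V=cam('top')
g=cv2.convertScaleAbs(i[165:305,140:340],alpha=1.5); cv2.imwrite('pics/d2.png',cv2.resize(g,None,fx=4,fy=4,interpolation=cv2.INTER_CUBIC))"
```

```text
t 9.47 p [0.6117 0.1599 0.3097] rpy [ 1.7988e+02 -4.0000e-02 -9.7420e+01] F [-0.1  0.1 -2.8] w 0.0244 g 88.9
d [-0.004 -0.007  0.151] a [ 0.001 -0.     0.002]  mm [-1.  -1.6 37.7] deg [ 0.1 -0.   0.4]
```

View pics/d2.png

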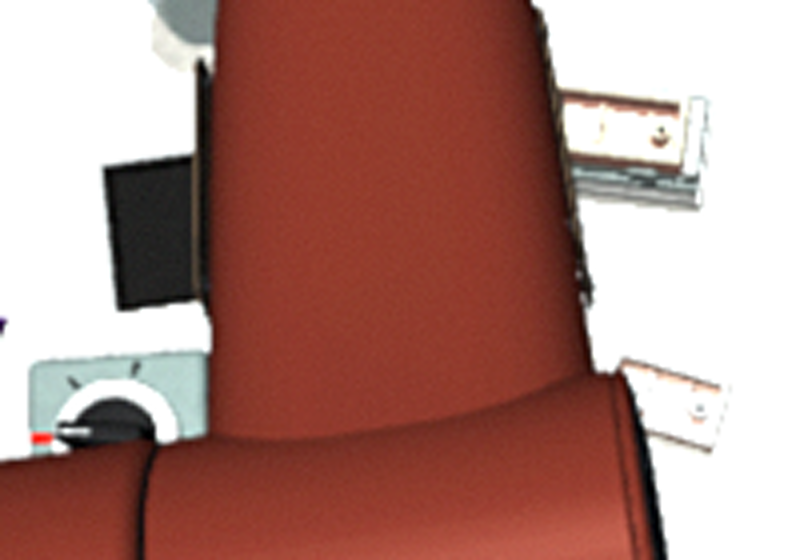

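The tray is empty, and the dial pointer (75,432) now lines up with the red mark (40,438). Descending at the blue end.

Call:
arm_command:
  targets:
    - {"dx": -0.004, "dy": -0.007, "dz": 0.05, "ax": 0, "ay": 0, "az": 0.002}
    - {"dx": 0, "dy": 0, "dz": 0.05, "ax": 0, "ay": 0, "az": 0}
    - {"dx": 0, "dy": 0, "dz": 0.043, "ax": 0, "ay": 0, "az": 0}
    - {"dx": 0, "dy": 0, "dz": 0, "ax": 0, "ay": 0, "az": 0}
    - {"dx": 0, "dy": 0, "dz": 0, "ax": 0, "ay": 0, "az": 0}
    - {"dx": 0, "dy": 0, "dz": 0, "ax": 0, "ay": 0, "az": 0}

```text
clock: 10.28
position: [0.6144, 0.1607, 0.276]
eef_rot: [-179.9, 0.0, -98.1]
contact_force: [0.2, 0.7, -1.8]
width: 0.0244
grip_force: 89.0
```

Call:
arm_command:
  targets:
    - {"dx": 0, "dy": 0, "dz": 0.012, "ax": 0, "ay": 0, "az": 0}
    - {"dx": 0, "dy": 0, "dz": 0.012, "ax": 0, "ay": 0, "az": 0}
    - {"dx": 0, "dy": 0, "dz": 0.012, "ax": 0, "ay": 0, "az": 0}
    - {"dx": 0, "dy": 0, "dz": 0, "ax": 0, "ay": 0, "az": 0}
    - {"dx": 0, "dy": 0, "dz": 0, "ax": 0, "ay": 0, "az": 0}
    - {"dx": 0, "dy": 0, "dz": 0, "ax": 0, "ay": 0, "az": 0}

```text
clock: 11.02
position: [0.6142, 0.1607, 0.2666]
eef_rot: [-180.0, 0.0, -98.1]
contact_force: [0.2, 0.4, -1.3]
width: 0.0247
grip_force: 91.9
```

Call:
arm_command:
  targets:
    - {"dx": 0, "dy": 0, "dz": 0.008, "ax": 0, "ay": 0, "az": 0}
    - {"dx": 0, "dy": 0, "dz": 0.008, "ax": 0, "ay": 0, "az": 0}
    - {"dx": 0, "dy": 0, "dz": 0, "ax": 0, "ay": 0, "az": 0}
    - {"dx": 0, "dy": 0, "dz": 0, "ax": 0, "ay": 0, "az": 0}
    - {"dx": 0, "dy": 0, "dz": 0, "ax": 0, "ay": 0, "az": 0}

```text
clock: 11.65
position: [0.6143, 0.1607, 0.2627]
eef_rot: [-180.0, 0.0, -98.1]
contact_force: [1.4, -0.2, 1.1]
width: 0.0245
grip_force: 92.8
```

```bash
python3 -c "
from h import *
for _ in range(3): st(); eyes.get_image('scene')"
```

```text
t 11.65 p [0.6143 0.1607 0.2627] rpy [-1.7997e+02  1.0000e-02 -9.8100e+01] F [ 1.4 -0.2  1.1] w 0.0245 g 92.8
t 11.7 p [0.6143 0.1607 0.2626] rpy [-1.7997e+02  1.0000e-02 -9.8100e+01] F [ 1.1 -0.6  1. ] w 0.0241 g 92.8
t 11.75 p [0.6143 0.1607 0.2626] rpy [-1.7997e+02  1.0000e-02 -9.8100e+01] F [ 1.1 -0.8  0.8] w 0.0245 g 92.8
```

Call:
arm_command:
  targets:
    - {"dx": 0, "dy": 0, "dz": 0.008, "ax": 0, "ay": 0, "az": 0}
    - {"dx": 0, "dy": 0, "dz": 0.008, "ax": 0, "ay": 0, "az": 0}
    - {"dx": 0, "dy": 0, "dz": 0.006, "ax": 0, "ay": 0, "az": 0}
    - {"dx": 0, "dy": 0, "dz": 0, "ax": 0, "ay": 0, "az": 0}
    - {"dx": 0, "dy": 0, "dz": 0, "ax": 0, "ay": 0, "az": 0}
    - {"dx": 0, "dy": 0, "dz": 0, "ax": 0, "ay": 0, "az": 0}

```text
clock: 12.55
position: [0.6143, 0.1607, 0.2572]
eef_rot: [-180.0, 0.0, -98.1]
contact_force: [1.2, 0.7, 5.5]
width: 0.0249
grip_force: 93.4
```

```bash
python3 -c "
from h import *
st()
i,K,V=cam('scene')
cv2.imwrite('pics/d3.png',cv2.resize(i[180:300,300:460],None,fx=4,fy=4,interpolation=cv2.INTER_CUBIC))"
```

```text
t 12.55 p [0.6143 0.1607 0.2572] rpy [-1.7997e+02  1.0000e-02 -9.8100e+01] F [1.2 0.7 5.5] w 0.0249 g 93.4
```

View pics/d3.png

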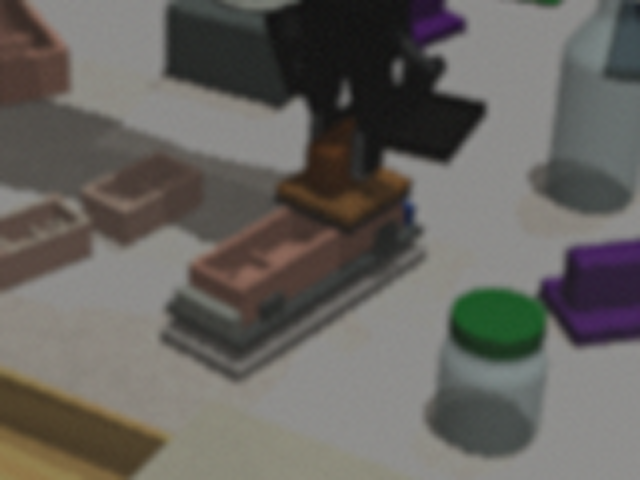

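Block sits flat and aligned on the blue end at about 7.5 N. Sweeping toward the white end.

Call:
arm_command:
  targets:
    - {"dx": 0.016, "dy": 0, "dz": 0, "ax": 0, "ay": 0, "az": 0}
    - {"dx": 0.016, "dy": 0, "dz": 0, "ax": 0, "ay": 0, "az": 0}
    - {"dx": 0.016, "dy": 0, "dz": 0, "ax": 0, "ay": 0, "az": 0}
    - {"dx": 0.016, "dy": 0, "dz": 0, "ax": 0, "ay": 0, "az": 0}
    - {"dx": 0.016, "dy": 0, "dz": 0, "ax": 0, "ay": 0, "az": 0}
    - {"dx": 0.016, "dy": 0, "dz": 0, "ax": 0, "ay": 0, "az": 0}

```text
clock: 13.35
position: [0.6108, 0.1374, 0.2571]
eef_rot: [-180.0, 0.1, -98.1]
contact_force: [0.9, 4.2, 5.7]
width: 0.0246
grip_force: 93.4
```

Call:
arm_command:
  targets:
    - {"dx": 0.016, "dy": 0, "dz": 0, "ax": 0, "ay": 0, "az": 0}
    - {"dx": 0.016, "dy": 0, "dz": 0, "ax": 0, "ay": 0, "az": 0}
    - {"dx": 0.016, "dy": 0, "dz": 0, "ax": 0, "ay": 0, "az": 0}
    - {"dx": 0.016, "dy": 0, "dz": 0, "ax": 0, "ay": 0, "az": 0}
    - {"dx": 0.016, "dy": 0, "dz": 0, "ax": 0, "ay": 0, "az": 0}
    - {"dx": 0.016, "dy": 0, "dz": 0, "ax": 0, "ay": 0, "az": 0}

```text
clock: 14.1
position: [0.6074, 0.1137, 0.2571]
eef_rot: [-180.0, 0.1, -98.1]
contact_force: [-0.5, 4.4, 5.7]
width: 0.0246
grip_force: 93.4
```

Call:
arm_command:
  targets:
    - {"dx": 0.016, "dy": 0, "dz": 0, "ax": 0, "ay": 0, "az": 0}
    - {"dx": 0.016, "dy": 0, "dz": 0, "ax": 0, "ay": 0, "az": 0}
    - {"dx": 0.016, "dy": 0, "dz": 0, "ax": 0, "ay": 0, "az": 0}
    - {"dx": 0.016, "dy": 0, "dz": 0, "ax": 0, "ay": 0, "az": 0}
    - {"dx": 0.016, "dy": 0, "dz": 0, "ax": 0, "ay": 0, "az": 0}
    - {"dx": 0.016, "dy": 0, "dz": 0, "ax": 0, "ay": 0, "az": 0}
    - {"dx": 0.016, "dy": 0, "dz": 0, "ax": 0, "ay": 0, "az": 0}
    - {"dx": 0.016, "dy": 0, "dz": 0, "ax": 0, "ay": 0, "az": 0}
    - {"dx": 0.016, "dy": 0, "dz": 0, "ax": 0, "ay": 0, "az": 0}
    - {"dx": 0.016, "dy": 0, "dz": 0, "ax": 0, "ay": 0, "az": 0}
    - {"dx": 0.016, "dy": 0, "dz": 0, "ax": 0, "ay": 0, "az": 0}
    - {"dx": 0.016, "dy": 0, "dz": 0, "ax": 0, "ay": 0, "az": 0}

```text
clock: 15.6
position: [0.6006, 0.0661, 0.2571]
eef_rot: [180.0, 0.1, -98.1]
contact_force: [1.2, 4.1, 5.2]
width: 0.0244
grip_force: 93.4
```

Call:
arm_command:
  targets:
    - {"dx": 0, "dy": 0, "dz": 0, "ax": 0, "ay": 0, "az": 0}
    - {"dx": 0, "dy": 0, "dz": 0, "ax": 0, "ay": 0, "az": 0}

```text
clock: 15.85
position: [0.6006, 0.0658, 0.2571]
eef_rot: [180.0, 0.0, -98.1]
contact_force: [0.8, 0.9, 4.6]
width: 0.0245
grip_force: 93.3
```

```bash
python3 -c "
from h import *
s=st()
e=np.radians(82.2);u=np.array([np.cos(e),np.sin(e)]);d=s['position'][:2]-[.607,.114]
print(d@u, d@[-u[1],u[0]])
i,K,V=cam('top')
cv2.imwrite('pics/d4.png',cv2.resize(cv2.convertScaleAbs(i[160:280,225:345],alpha=1.5),None,fx=4,fy=4,interpolation=cv2.INTER_CUBIC))"
```

```text
t 15.85 p [0.6006 0.0658 0.2571] rpy [ 1.800e+02  4.000e-02 -9.809e+01] F [0.8 0.9 4.6] w 0.0245 g 93.3
-0.048579246094290034 -0.00015406268055547344
```

View pics/d4.png

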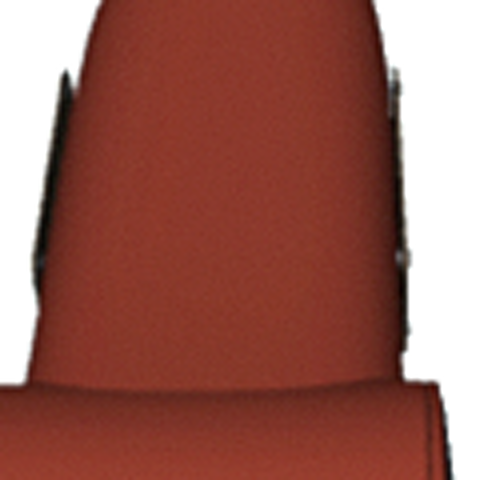

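The arm hides the cradle, but by its readings the block is at x = -48.6 mm, past the white-end limit. Sweeping back.

Call:
arm_command:
  targets:
    - {"dx": -0.016, "dy": 0, "dz": 0, "ax": 0, "ay": 0, "az": 0}
    - {"dx": -0.016, "dy": 0, "dz": 0, "ax": 0, "ay": 0, "az": 0}
    - {"dx": -0.016, "dy": 0, "dz": 0, "ax": 0, "ay": 0, "az": 0}
    - {"dx": -0.016, "dy": 0, "dz": 0, "ax": 0, "ay": 0, "az": 0}
    - {"dx": -0.016, "dy": 0, "dz": 0, "ax": 0, "ay": 0, "az": 0}
    - {"dx": -0.016, "dy": 0, "dz": 0, "ax": 0, "ay": 0, "az": 0}
    - {"dx": -0.016, "dy": 0, "dz": 0, "ax": 0, "ay": 0, "az": 0}
    - {"dx": -0.016, "dy": 0, "dz": 0, "ax": 0, "ay": 0, "az": 0}
    - {"dx": -0.016, "dy": 0, "dz": 0, "ax": 0, "ay": 0, "az": 0}
    - {"dx": -0.016, "dy": 0, "dz": 0, "ax": 0, "ay": 0, "az": 0}
    - {"dx": -0.016, "dy": 0, "dz": 0, "ax": 0, "ay": 0, "az": 0}
    - {"dx": -0.016, "dy": 0, "dz": 0, "ax": 0, "ay": 0, "az": 0}

```text
clock: 17.4
position: [0.6072, 0.1127, 0.2569]
eef_rot: [180.0, -0.1, -98.1]
contact_force: [-0.2, -3.4, 4.3]
width: 0.0246
grip_force: 93.3
```

Call:
arm_command:
  targets:
    - {"dx": -0.016, "dy": 0, "dz": 0, "ax": 0, "ay": 0, "az": 0}
    - {"dx": -0.016, "dy": 0, "dz": 0, "ax": 0, "ay": 0, "az": 0}
    - {"dx": -0.016, "dy": 0, "dz": 0, "ax": 0, "ay": 0, "az": 0}
    - {"dx": -0.016, "dy": 0, "dz": 0, "ax": 0, "ay": 0, "az": 0}
    - {"dx": -0.016, "dy": 0, "dz": 0, "ax": 0, "ay": 0, "az": 0}
    - {"dx": -0.016, "dy": 0, "dz": 0, "ax": 0, "ay": 0, "az": 0}
    - {"dx": -0.016, "dy": 0, "dz": 0, "ax": 0, "ay": 0, "az": 0}
    - {"dx": -0.016, "dy": 0, "dz": 0, "ax": 0, "ay": 0, "az": 0}
    - {"dx": -0.016, "dy": 0, "dz": 0, "ax": 0, "ay": 0, "az": 0}
    - {"dx": -0.016, "dy": 0, "dz": 0, "ax": 0, "ay": 0, "az": 0}
    - {"dx": -0.016, "dy": 0, "dz": 0, "ax": 0, "ay": 0, "az": 0}
    - {"dx": -0.016, "dy": 0, "dz": 0, "ax": 0, "ay": 0, "az": 0}

```text
clock: 18.9
position: [0.6139, 0.1602, 0.2569]
eef_rot: [180.0, -0.1, -98.1]
contact_force: [-1.2, -3.6, 5.9]
width: 0.0243
grip_force: 93.3
```

Call:
arm_command:
  targets:
    - {"dx": 0, "dy": 0, "dz": 0, "ax": 0, "ay": 0, "az": 0}
    - {"dx": 0, "dy": 0, "dz": 0, "ax": 0, "ay": 0, "az": 0}

```text
clock: 19.15
position: [0.614, 0.1604, 0.257]
eef_rot: [180.0, -0.0, -98.1]
contact_force: [-1.3, -2.1, 5.3]
width: 0.0247
grip_force: 93.2
```

```bash
python3 -c "
from h import *
s=st()
i,K,V=cam('scene')
cv2.imwrite('pics/d5.png',cv2.resize(i[180:300,300:460],None,fx=4,fy=4,interpolation=cv2.INTER_CUBIC))"
```

```text
t 19.15 p [0.614  0.1604 0.257 ] rpy [ 1.7998e+02 -5.0000e-02 -9.8120e+01] F [-1.3 -2.1  5.3] w 0.0247 g 93.2
```

View pics/d5.png

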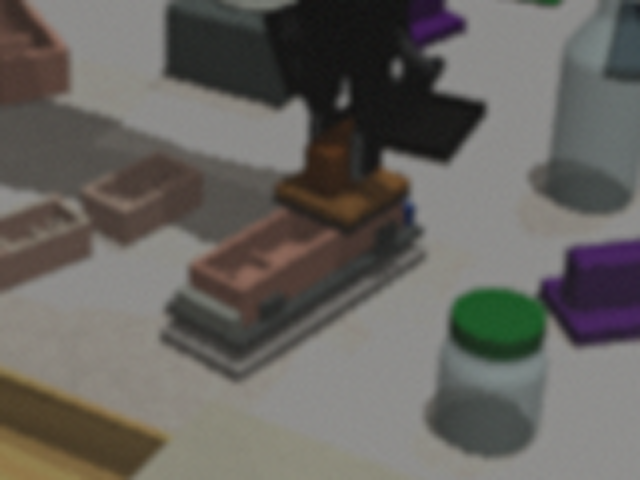

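Call:
arm_command:
  targets:
    - {"dx": 0, "dy": 0, "dz": -0.08, "ax": 0, "ay": 0, "az": 0}
    - {"dx": 0, "dy": 0, "dz": -0.12, "ax": 0, "ay": 0, "az": 0}
    - {"dx": 0, "dy": 0, "dz": -0.02, "ax": 0, "ay": 0, "az": 0.058}
    - {"dx": 0, "dy": 0, "dz": 0, "ax": 0, "ay": 0, "az": 0.058}
    - {"dx": 0, "dy": 0, "dz": 0, "ax": 0, "ay": 0, "az": 0.058}
    - {"dx": 0, "dy": 0, "dz": 0, "ax": 0, "ay": 0, "az": 0.058}
    - {"dx": 0, "dy": 0, "dz": 0, "ax": 0, "ay": 0, "az": 0.058}
    - {"dx": 0, "dy": 0, "dz": 0, "ax": 0, "ay": 0, "az": 0.058}
    - {"dx": 0, "dy": 0, "dz": 0, "ax": 0, "ay": 0, "az": 0.058}
    - {"dx": 0, "dy": 0, "dz": 0, "ax": 0, "ay": 0, "az": 0.008}
    - {"dx": 0, "dy": 0, "dz": 0, "ax": 0, "ay": 0, "az": 0}

```text
clock: 20.58
position: [0.6139, 0.1607, 0.3114]
eef_rot: [-180.0, -0.1, -172.4]
contact_force: [-0.2, 0.5, -2.2]
width: 0.0246
grip_force: 92.3
```

```bash
python3 -c "
from h import *
rel(.5518,.373,.2,187.5)"
```

```text
t 20.57 p [0.6139 0.1607 0.3114] rpy [-1.8000e+02 -7.0000e-02 -1.7244e+02] F [-0.2  0.5 -2.2] w 0.0246 g 92.3
d [0.134 0.875 0.446] a [-0. -0.  0.]  mm [ 33.5 218.7 111.4] deg [-0.  -0.1  0.1]
```

Call:
arm_command:
  targets:
    - {"dx": 0.027, "dy": 0.175, "dz": 0, "ax": 0, "ay": 0, "az": 0}
    - {"dx": 0.027, "dy": 0.175, "dz": 0, "ax": 0, "ay": 0, "az": 0}
    - {"dx": 0.027, "dy": 0.175, "dz": 0, "ax": 0, "ay": 0, "az": 0}
    - {"dx": 0.027, "dy": 0.175, "dz": 0, "ax": 0, "ay": 0, "az": 0}
    - {"dx": 0.026, "dy": 0.175, "dz": 0, "ax": 0, "ay": 0, "az": 0}
    - {"dx": 0, "dy": 0, "dz": 0.1, "ax": 0, "ay": 0, "az": 0}
    - {"dx": 0, "dy": 0, "dz": 0.1, "ax": 0, "ay": 0, "az": 0}
    - {"dx": 0, "dy": 0, "dz": 0.1, "ax": 0, "ay": 0, "az": 0}
    - {"dx": 0, "dy": 0, "dz": 0.06, "ax": 0, "ay": 0, "az": 0}
    - {"dx": 0, "dy": 0, "dz": 0, "ax": 0, "ay": 0, "az": 0}
    - {"dx": 0, "dy": 0, "dz": 0, "ax": 0, "ay": 0, "az": 0}

```text
clock: 21.95
position: [0.5533, 0.3735, 0.2229]
eef_rot: [180.0, 0.1, -172.6]
contact_force: [0.2, -0.2, -1.7]
width: 0.0246
grip_force: 92.4
```

```bash
python3 -c "
from h import *
rel(.5518,.373,.2024,187.5)"
```

```text
t 21.95 p [0.5533 0.3735 0.2229] rpy [ 1.7997e+02  7.0000e-02 -1.7259e+02] F [ 0.2 -0.2 -1.7] w 0.0246 g 92.4
d [ 0.006 -0.001  0.082] a [ 0.     0.    -0.001]  mm [ 1.6 -0.3 20.5] deg [ 0.   0.1 -0.1]
```

Call:
arm_command:
  targets:
    - {"dx": 0.006, "dy": 0, "dz": 0.03, "ax": 0, "ay": 0, "az": 0}
    - {"dx": 0, "dy": 0, "dz": 0.03, "ax": 0, "ay": 0, "az": 0}
    - {"dx": 0, "dy": 0, "dz": 0.016, "ax": 0, "ay": 0, "az": 0}
    - {"dx": 0, "dy": 0, "dz": 0, "ax": 0, "ay": 0, "az": 0}
    - {"dx": 0, "dy": 0, "dz": 0.004, "ax": 0, "ay": 0, "az": 0}
    - {"dx": 0, "dy": 0, "dz": 0, "ax": 0, "ay": 0, "az": 0}

```text
clock: 22.7
position: [0.5514, 0.3732, 0.2025]
eef_rot: [180.0, 0.0, -172.6]
contact_force: [-3.2, -1.6, 4.3]
width: 0.0246
grip_force: 93.1
```

Call:
arm_command:
  targets:
    - {"dx": 0, "dy": 0, "dz": 0, "ax": 0, "ay": 0, "az": 0}
    - {"dx": 0, "dy": 0, "dz": 0, "ax": 0, "ay": 0, "az": 0}
    - {"dx": 0, "dy": 0, "dz": 0, "ax": 0, "ay": 0, "az": 0}
    - {"dx": 0, "dy": 0, "dz": -0.1, "ax": 0, "ay": 0, "az": 0}
    - {"dx": 0, "dy": 0, "dz": -0.2, "ax": 0, "ay": 0, "az": 0}
    - {"dx": 0, "dy": 0, "dz": -0.2, "ax": 0, "ay": 0, "az": 0}
    - {"dx": 0.2, "dy": 0, "dz": 0, "ax": 0, "ay": 0, "az": 0}
    - {"dx": 0.2, "dy": 0, "dz": 0, "ax": 0, "ay": 0, "az": 0}
    - {"dx": 0.2, "dy": 0, "dz": 0, "ax": 0, "ay": 0, "az": 0}
    - {"dx": 0, "dy": 0, "dz": 0, "ax": 0, "ay": 0, "az": 0}
  jaw: 0.1

```text
clock: 23.95
position: [0.3994, 0.3534, 0.327]
eef_rot: [-180.0, -0.1, -172.5]
contact_force: [1.0, 0.3, 0.3]
width: 0.0468
grip_force: 0.0
```

```bash
python3 -c "
from h import *
st()
i,K,V=cam('top')
cv2.imwrite('pics/e1.png',cv2.resize(i[120:320,130:490],None,fx=2.2,fy=2.2,interpolation=cv2.INTER_CUBIC))"
```

```text
t 23.95 p [0.3994 0.3534 0.327 ] rpy [-1.7995e+02 -1.2000e-01 -1.7251e+02] F [1.  0.3 0.3] w 0.0468 g 0.0
```

View pics/e1.png

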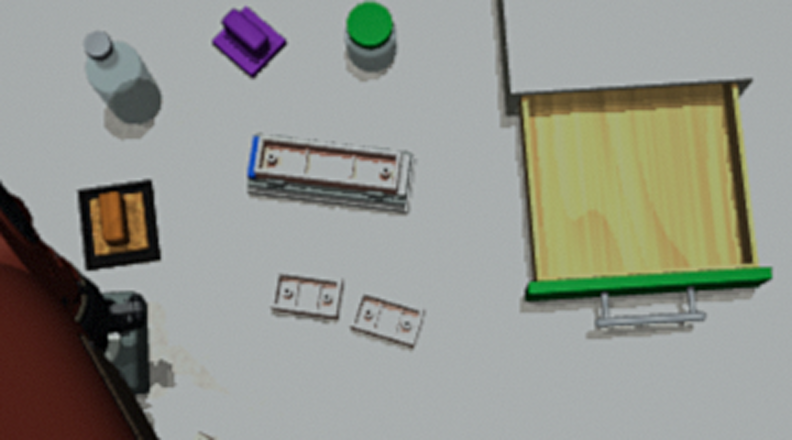

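Block is back in its tray (115,222). Shells are unmoved at (307,298) and (388,321), and the handle bar runs (597,325)–(704,316).

```bash
python3 -c "
from h import *
i,K,V=cam('top')
f=lambda x,y,z: onz(K,V,(x/2.2+130-.3,y/2.2+120-.3),z)
a=f(597,325,.05);b=f(704,316,.05);print('handle',(a+b)/2,np.degrees(np.arctan2(-(a-b)[0],(a-b)[1])),np.hypot(*(a-b)))
# front wall top outer corners, side wall tops, cabinet edge
for n,x,y,z in [('frL',526,287,.073),('frR',772,270,.073),('sideL_top_far',524,97,.063),('sideL_near',537,275,.063),('sideR_far',737,85,.063),('sideR_near',757,262,.063),('cabL',513,95,.085),('cabR',752,80,.085)]: print(n,f(x,y,z).round(4))
rel(.4549,.1419,.25,261.5)"
```

```text
handle [ 0.41183071 -0.260398  ] 3.4892767826884827 0.1259244936945784
frL [ 0.4509 -0.1143]
frR [ 0.4642 -0.4001]
sideL_top_far [ 0.6846 -0.1224]
sideL_near [ 0.4666 -0.1287]
sideR_far [ 0.6937 -0.3794]
sideR_near [ 0.476  -0.3864]
cabL [ 0.6797 -0.1072]
cabR [ 0.6917 -0.3913]
t 24.05 p [0.4028 0.3542 0.3275] rpy [ 1.7997e+02  8.0000e-02 -1.7259e+02] F [ 0.6 -0.2  0.4] w 0.047 g 0.0
d [-0.097 -0.869  0.31 ] a [-0.     0.    -0.412]  mm [ -24.2 -217.3   77.4] deg [ -0.    0.1 -74.1]
```

Call:
arm_command:
  targets:
    - {"dx": -0.02, "dy": -0.174, "dz": 0, "ax": 0, "ay": 0, "az": 0}
    - {"dx": -0.02, "dy": -0.174, "dz": 0, "ax": 0, "ay": 0, "az": 0}
    - {"dx": -0.019, "dy": -0.174, "dz": 0, "ax": 0, "ay": 0, "az": 0}
    - {"dx": -0.019, "dy": -0.174, "dz": 0, "ax": 0, "ay": 0, "az": 0}
    - {"dx": -0.019, "dy": -0.173, "dz": 0, "ax": 0, "ay": 0, "az": 0}
    - {"dx": 0, "dy": 0, "dz": 0.04, "ax": 0, "ay": 0, "az": -0.059}
    - {"dx": 0, "dy": 0, "dz": 0.04, "ax": 0, "ay": 0, "az": -0.059}
    - {"dx": 0, "dy": 0, "dz": 0.04, "ax": 0, "ay": 0, "az": -0.059}
    - {"dx": 0, "dy": 0, "dz": 0.04, "ax": 0, "ay": 0, "az": -0.059}
    - {"dx": 0, "dy": 0, "dz": 0.04, "ax": 0, "ay": 0, "az": -0.059}
    - {"dx": 0, "dy": 0, "dz": 0.04, "ax": 0, "ay": 0, "az": -0.059}
    - {"dx": 0, "dy": 0, "dz": 0.04, "ax": 0, "ay": 0, "az": -0.058}
  jaw: 0.65

```text
clock: 25.55
position: [0.4561, 0.1412, 0.2566]
eef_rot: [-179.9, 0.0, -98.2]
contact_force: [0.3, 0.3, 0.4]
width: 0.0703
grip_force: 0.0
```

```bash
python3 -c "
from h import *
rel(.4549,.1419,.177,261.5)"
```

```text
t 25.55 p [0.4561 0.1412 0.2566] rpy [-1.7994e+02  1.0000e-02 -9.8170e+01] F [0.3 0.3 0.4] w 0.0703 g 0.0
d [-0.002  0.006  0.318] a [-0.     0.     0.002]  mm [-0.5  1.4 79.6] deg [-0.1  0.   0.3]
```

Call:
arm_command:
  targets:
    - {"dx": -0.002, "dy": 0.006, "dz": 0.1, "ax": 0, "ay": 0, "az": 0}
    - {"dx": 0, "dy": 0, "dz": 0.1, "ax": 0, "ay": 0, "az": 0}
    - {"dx": 0, "dy": 0, "dz": 0.08, "ax": 0, "ay": 0, "az": 0}
    - {"dx": 0, "dy": 0, "dz": 0.036, "ax": 0, "ay": 0, "az": 0}
    - {"dx": 0, "dy": 0, "dz": 0, "ax": 0, "ay": 0, "az": 0}
    - {"dx": 0, "dy": 0, "dz": 0, "ax": 0, "ay": 0, "az": 0}

```text
clock: 26.3
position: [0.4538, 0.1423, 0.1785]
eef_rot: [-179.9, 0.0, -98.5]
contact_force: [0.4, -0.5, -1.1]
width: 0.07
grip_force: 0.0
```

Call:
arm_command:
  targets:
    - {"dx": 0, "dy": 0, "dz": 0, "ax": 0, "ay": 0, "az": 0}
    - {"dx": 0, "dy": 0, "dz": 0, "ax": 0, "ay": 0, "az": 0}
    - {"dx": 0, "dy": 0, "dz": 0, "ax": 0, "ay": 0, "az": 0}
    - {"dx": 0, "dy": 0, "dz": 0, "ax": 0, "ay": 0, "az": 0}
    - {"dx": 0, "dy": 0, "dz": 0, "ax": 0, "ay": 0, "az": 0}
    - {"dx": 0, "dy": 0, "dz": 0, "ax": 0, "ay": 0, "az": 0}
  jaw: -1
  grip_force: 60

```text
clock: 27.05
position: [0.4536, 0.1424, 0.1789]
eef_rot: [-179.9, 0.0, -98.5]
contact_force: [-0.3, -0.6, 7.0]
width: 0.0447
grip_force: 61.8
```

Call:
arm_command:
  targets:
    - {"dx": 0, "dy": 0, "dz": -0.1, "ax": 0, "ay": 0, "az": 0}
    - {"dx": 0, "dy": 0, "dz": -0.2, "ax": 0, "ay": 0, "az": 0}
    - {"dx": 0, "dy": 0, "dz": -0.2, "ax": 0, "ay": 0, "az": 0}
    - {"dx": 0, "dy": 0, "dz": 0, "ax": 0, "ay": 0, "az": 0}

```text
clock: 27.55
position: [0.4545, 0.1426, 0.3067]
eef_rot: [-179.6, 0.1, -98.5]
contact_force: [-0.4, -0.2, -1.3]
width: 0.0451
grip_force: 61.7
```

```bash
python3 -c "
from h import *
rel(.5164,-.1926,.28,272.4)"
```

```text
t 27.55 p [0.4545 0.1426 0.3067] rpy [-1.7961e+02  1.2000e-01 -9.8450e+01] F [-0.4 -0.2 -1.3] w 0.0451 g 61.7
d [ 1.29  -0.441  0.107] a [-0.002  0.    -0.06 ]  mm [ 322.5 -110.3   26.8] deg [ -0.4   0.1 -10.9]
```

Call:
arm_command:
  targets:
    - {"dx": 0.215, "dy": -0.073, "dz": 0, "ax": 0, "ay": 0, "az": 0}
    - {"dx": 0.215, "dy": -0.073, "dz": 0, "ax": 0, "ay": 0, "az": 0}
    - {"dx": 0.215, "dy": -0.073, "dz": 0, "ax": 0, "ay": 0, "az": 0}
    - {"dx": 0.215, "dy": -0.074, "dz": 0, "ax": 0, "ay": 0, "az": 0}
    - {"dx": 0.215, "dy": -0.074, "dz": 0, "ax": 0, "ay": 0, "az": 0}
    - {"dx": 0.215, "dy": -0.074, "dz": 0, "ax": 0, "ay": 0, "az": 0}
    - {"dx": 0, "dy": 0, "dz": 0.04, "ax": 0, "ay": 0, "az": -0.03}
    - {"dx": 0, "dy": 0, "dz": 0.04, "ax": 0, "ay": 0, "az": -0.03}
    - {"dx": 0, "dy": 0, "dz": 0, "ax": 0, "ay": 0, "az": 0}
    - {"dx": 0, "dy": 0, "dz": 0, "ax": 0, "ay": 0, "az": 0}

```text
clock: 28.8
position: [0.5146, -0.1927, 0.2829]
eef_rot: [180.0, 0.0, -87.8]
contact_force: [-0.4, 0.1, -0.8]
width: 0.0448
grip_force: 61.6
```

```bash
python3 -c "
from h import *
rel(.5164,-.1926,.202,272.4)"
```

```text
t 28.8 p [ 0.5146 -0.1927  0.2829] rpy [ 1.7998e+02  1.0000e-02 -8.7760e+01] F [-0.4  0.1 -0.8] w 0.0448 g 61.6
d [-0.    -0.007  0.323] a [ 0.     0.    -0.001]  mm [-0.1 -1.8 80.9] deg [ 0.   0.  -0.2]
```

Call:
arm_command:
  targets:
    - {"dx": 0, "dy": -0.007, "dz": 0.1, "ax": 0, "ay": 0, "az": 0}
    - {"dx": 0, "dy": 0, "dz": 0.1, "ax": 0, "ay": 0, "az": 0}
    - {"dx": 0, "dy": 0, "dz": 0.06, "ax": 0, "ay": 0, "az": 0}
    - {"dx": 0, "dy": 0, "dz": 0.04, "ax": 0, "ay": 0, "az": 0}
    - {"dx": 0, "dy": 0, "dz": 0.018, "ax": 0, "ay": 0, "az": 0}
    - {"dx": 0, "dy": 0, "dz": 0, "ax": 0, "ay": 0, "az": 0}
    - {"dx": 0, "dy": 0, "dz": 0, "ax": 0, "ay": 0, "az": 0}

```text
clock: 29.68
position: [0.5167, -0.193, 0.204]
eef_rot: [-180.0, -0.0, -87.7]
contact_force: [-0.2, -1.1, -0.6]
width: 0.0448
grip_force: 61.6
```

Call:
arm_command:
  targets:
    - {"dx": 0, "dy": 0, "dz": 0, "ax": 0, "ay": 0, "az": 0}
    - {"dx": 0, "dy": 0, "dz": 0, "ax": 0, "ay": 0, "az": 0}
    - {"dx": 0, "dy": 0, "dz": 0, "ax": 0, "ay": 0, "az": 0}
    - {"dx": 0, "dy": 0, "dz": -0.1, "ax": 0, "ay": 0, "az": 0}
    - {"dx": 0, "dy": 0, "dz": -0.2, "ax": 0, "ay": 0, "az": 0}
    - {"dx": 0, "dy": 0, "dz": -0.1, "ax": 0, "ay": 0, "az": 0}
    - {"dx": 0, "dy": 0, "dz": 0, "ax": 0, "ay": 0, "az": 0}
  jaw: 0.25

```text
clock: 30.55
position: [0.5172, -0.1932, 0.3054]
eef_rot: [-179.8, -0.1, -87.7]
contact_force: [0.4, -0.2, -0.3]
width: 0.0533
grip_force: 0.0
```

```bash
python3 -c "
from h import *
rel(.4229,.0465,.25,252.2)
i,K,V=cam('scene'); cv2.imwrite('pics/f1.png',i)
i,K,V=cam('top')
for z in [((.455,.142)),((.4229,.0465))]: print(proj(K,V,(*z,.03)))
cv2.imwrite('pics/f2.png',cv2.resize(i[160:320,220:490],None,fx=2.9,fy=2.9,interpolation=cv2.INTER_CUBIC))"
```

```text
t 30.55 p [ 0.5172 -0.1932  0.3054] rpy [-1.7981e+02 -1.2000e-01 -8.7660e+01] F [ 0.4 -0.2 -0.3] w 0.0533 g 0.0
d [-0.974  0.338  0.218] a [-0.001 -0.     0.112]  mm [-243.5   84.6   54.6] deg [-0.2 -0.1 20.1]
(np.float64(269.49908646486034), np.float64(253.82813501644947))
(np.float64(306.1823852293605), np.float64(265.09509838541396))
```

View pics/f2.png

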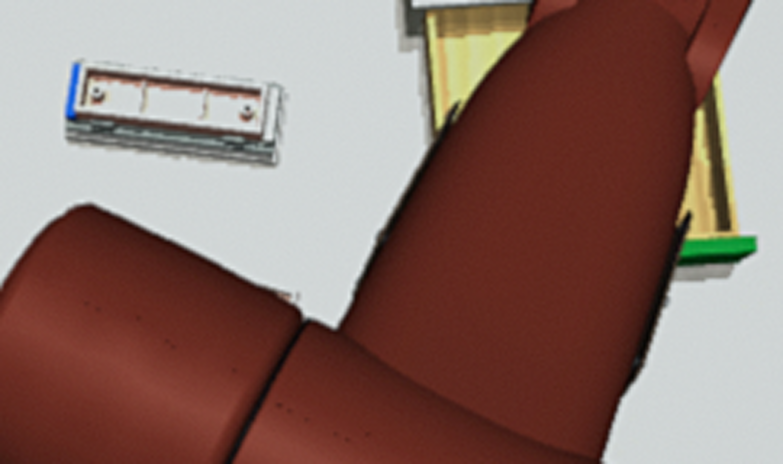

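s2's corner at (290,295) is where it was before, so it hasn't moved. Picking it.

Call:
arm_command:
  targets:
    - {"dx": -0.195, "dy": 0.068, "dz": 0, "ax": 0, "ay": 0, "az": 0}
    - {"dx": -0.195, "dy": 0.068, "dz": 0, "ax": 0, "ay": 0, "az": 0}
    - {"dx": -0.195, "dy": 0.068, "dz": 0, "ax": 0, "ay": 0, "az": 0}
    - {"dx": -0.195, "dy": 0.067, "dz": 0, "ax": 0, "ay": 0, "az": 0}
    - {"dx": -0.194, "dy": 0.067, "dz": 0, "ax": 0, "ay": 0, "az": 0}
    - {"dx": 0, "dy": 0, "dz": 0.1, "ax": 0, "ay": 0, "az": 0.056}
    - {"dx": 0, "dy": 0, "dz": 0.1, "ax": 0, "ay": 0, "az": 0.056}
    - {"dx": 0, "dy": 0, "dz": 0, "ax": 0, "ay": 0, "az": 0}
    - {"dx": 0, "dy": 0, "dz": 0, "ax": 0, "ay": 0, "az": 0}
  jaw: 0.65

```text
clock: 31.78
position: [0.4221, 0.0469, 0.2535]
eef_rot: [180.0, -0.0, -107.6]
contact_force: [0.4, -0.4, 1.5]
width: 0.0703
grip_force: 0.0
```

```bash
python3 -c "
from h import *
rel(.4229,.0465,.1785,252.2)"
```

```text
t 31.77 p [0.4221 0.0469 0.2535] rpy [ 1.7995e+02 -1.0000e-02 -1.0762e+02] F [ 0.4 -0.4  1.5] w 0.0703 g 0.0
d [ 0.    -0.004  0.3  ] a [ 0.    -0.     0.001]  mm [ 0.1 -1.  75. ] deg [ 0.  -0.   0.2]
```

Call:
arm_command:
  targets:
    - {"dx": 0, "dy": -0.004, "dz": 0.1, "ax": 0, "ay": 0, "az": 0}
    - {"dx": 0, "dy": 0, "dz": 0.1, "ax": 0, "ay": 0, "az": 0}
    - {"dx": 0, "dy": 0, "dz": 0.06, "ax": 0, "ay": 0, "az": 0}
    - {"dx": 0, "dy": 0, "dz": 0.038, "ax": 0, "ay": 0, "az": 0}
    - {"dx": 0, "dy": 0, "dz": 0, "ax": 0, "ay": 0, "az": 0}
    - {"dx": 0, "dy": 0, "dz": 0, "ax": 0, "ay": 0, "az": 0}

```text
clock: 32.52
position: [0.4235, 0.0466, 0.1796]
eef_rot: [-179.9, 0.0, -107.8]
contact_force: [-0.1, -0.2, -0.9]
width: 0.0705
grip_force: 0.0
```

Call:
arm_command:
  targets:
    - {"dx": 0, "dy": 0, "dz": 0, "ax": 0, "ay": 0, "az": 0}
    - {"dx": 0, "dy": 0, "dz": 0, "ax": 0, "ay": 0, "az": 0}
    - {"dx": 0, "dy": 0, "dz": 0, "ax": 0, "ay": 0, "az": 0}
    - {"dx": 0, "dy": 0, "dz": 0, "ax": 0, "ay": 0, "az": 0}
    - {"dx": 0, "dy": 0, "dz": 0, "ax": 0, "ay": 0, "az": 0}
    - {"dx": 0, "dy": 0, "dz": 0, "ax": 0, "ay": 0, "az": 0}
  jaw: -1
  grip_force: 60

```text
clock: 33.28
position: [0.4234, 0.0467, 0.1797]
eef_rot: [-179.9, 0.0, -107.8]
contact_force: [-1.2, -0.2, 9.3]
width: 0.0447
grip_force: 61.3
```

Call:
arm_command:
  targets:
    - {"dx": 0, "dy": 0, "dz": -0.1, "ax": 0, "ay": 0, "az": 0}
    - {"dx": 0, "dy": 0, "dz": -0.2, "ax": 0, "ay": 0, "az": 0}
    - {"dx": 0, "dy": 0, "dz": -0.2, "ax": 0, "ay": 0, "az": 0}
    - {"dx": 0, "dy": 0, "dz": 0, "ax": 0, "ay": 0, "az": 0}

```text
clock: 33.78
position: [0.4245, 0.0467, 0.3074]
eef_rot: [-179.6, 0.1, -107.8]
contact_force: [0.6, 0.1, -0.6]
width: 0.0446
grip_force: 61.9
```

```bash
python3 -c "
from h import *
rel(.5215,-.3166,.285,272.4)"
```

```text
t 33.77 p [0.4245 0.0467 0.3074] rpy [-1.7962e+02  1.0000e-01 -1.0781e+02] F [ 0.6  0.1 -0.6] w 0.0446 g 61.9
d [ 1.265 -0.813  0.093] a [-0.002  0.    -0.112]  mm [ 316.2 -203.3   23.2] deg [ -0.4   0.  -20.2]
```

Call:
arm_command:
  targets:
    - {"dx": 0.181, "dy": -0.116, "dz": 0, "ax": 0, "ay": 0, "az": 0}
    - {"dx": 0.181, "dy": -0.116, "dz": 0, "ax": 0, "ay": 0, "az": 0}
    - {"dx": 0.181, "dy": -0.116, "dz": 0, "ax": 0, "ay": 0, "az": 0}
    - {"dx": 0.181, "dy": -0.116, "dz": 0, "ax": 0, "ay": 0, "az": 0}
    - {"dx": 0.181, "dy": -0.116, "dz": 0, "ax": 0, "ay": 0, "az": 0}
    - {"dx": 0.18, "dy": -0.116, "dz": 0, "ax": 0, "ay": 0, "az": 0}
    - {"dx": 0.18, "dy": -0.117, "dz": 0, "ax": 0, "ay": 0, "az": 0}
    - {"dx": 0, "dy": 0, "dz": 0.04, "ax": 0, "ay": 0, "az": -0.056}
    - {"dx": 0, "dy": 0, "dz": 0.04, "ax": 0, "ay": 0, "az": -0.056}
    - {"dx": 0, "dy": 0, "dz": 0, "ax": 0, "ay": 0, "az": 0}
    - {"dx": 0, "dy": 0, "dz": 0, "ax": 0, "ay": 0, "az": 0}

```text
clock: 35.15
position: [0.5197, -0.3164, 0.2838]
eef_rot: [180.0, 0.0, -87.9]
contact_force: [-0.5, 0.0, -0.3]
width: 0.0449
grip_force: 61.8
```

```bash
python3 -c "
from h import *
rel(.5215,-.3166,.202,272.4)"
```

```text
t 35.15 p [ 0.5197 -0.3164  0.2838] rpy [ 1.7998e+02  2.0000e-02 -8.7870e+01] F [-0.5  0.  -0.3] w 0.0449 g 61.8
d [ 0.001 -0.007  0.327] a [ 0.     0.    -0.002]  mm [ 0.3 -1.8 81.8] deg [ 0.   0.  -0.3]
```

Call:
arm_command:
  targets:
    - {"dx": 0, "dy": -0.007, "dz": 0.1, "ax": 0, "ay": 0, "az": 0}
    - {"dx": 0, "dy": 0, "dz": 0.1, "ax": 0, "ay": 0, "az": 0}
    - {"dx": 0, "dy": 0, "dz": 0.06, "ax": 0, "ay": 0, "az": 0}
    - {"dx": 0, "dy": 0, "dz": 0.04, "ax": 0, "ay": 0, "az": 0}
    - {"dx": 0, "dy": 0, "dz": 0.022, "ax": 0, "ay": 0, "az": 0}
    - {"dx": 0, "dy": 0, "dz": 0, "ax": 0, "ay": 0, "az": 0}
    - {"dx": 0, "dy": 0, "dz": 0, "ax": 0, "ay": 0, "az": 0}

```text
clock: 36.02
position: [0.5217, -0.3167, 0.2041]
eef_rot: [-180.0, -0.0, -87.7]
contact_force: [-0.4, 0.8, -0.9]
width: 0.0448
grip_force: 61.8
```

Call:
arm_command:
  targets:
    - {"dx": 0, "dy": 0, "dz": 0, "ax": 0, "ay": 0, "az": 0}
    - {"dx": 0, "dy": 0, "dz": 0, "ax": 0, "ay": 0, "az": 0}
    - {"dx": 0, "dy": 0, "dz": 0, "ax": 0, "ay": 0, "az": 0}
    - {"dx": 0, "dy": 0, "dz": -0.1, "ax": 0, "ay": 0, "az": 0}
    - {"dx": 0, "dy": 0, "dz": -0.2, "ax": 0, "ay": 0, "az": 0}
    - {"dx": 0, "dy": 0, "dz": -0.2, "ax": 0, "ay": 0, "az": 0}
    - {"dx": 0, "dy": 0, "dz": 0, "ax": 0, "ay": 0, "az": 0}
  jaw: 0.25

```text
clock: 36.9
position: [0.5226, -0.3174, 0.3328]
eef_rot: [-179.7, -0.3, -87.7]
contact_force: [-0.2, -0.2, -0.2]
width: 0.0532
grip_force: 0.0
```

```bash
python3 -c "
from h import *
rel(.607,.114,.33,262.2)"
```

```text
t 36.9 p [ 0.5226 -0.3174  0.3328] rpy [-179.67   -0.28  -87.66] F [-0.2 -0.2 -0.2] w 0.0532 g 0.0
d [-1.71  -0.408  0.005] a [-0.002 -0.001  0.056]  mm [-427.6 -101.9    1.3] deg [-0.4 -0.3 10.1]
```

Call:
arm_command:
  targets:
    - {"dx": -0.214, "dy": -0.051, "dz": 0, "ax": 0, "ay": 0, "az": 0}
    - {"dx": -0.214, "dy": -0.051, "dz": 0, "ax": 0, "ay": 0, "az": 0}
    - {"dx": -0.214, "dy": -0.051, "dz": 0, "ax": 0, "ay": 0, "az": 0}
    - {"dx": -0.214, "dy": -0.051, "dz": 0, "ax": 0, "ay": 0, "az": 0}
    - {"dx": -0.214, "dy": -0.051, "dz": 0, "ax": 0, "ay": 0, "az": 0}
    - {"dx": -0.214, "dy": -0.051, "dz": 0, "ax": 0, "ay": 0, "az": 0}
    - {"dx": -0.213, "dy": -0.051, "dz": 0, "ax": 0, "ay": 0, "az": 0}
    - {"dx": -0.213, "dy": -0.051, "dz": 0, "ax": 0, "ay": 0, "az": 0}
    - {"dx": 0, "dy": 0, "dz": 0.1, "ax": 0, "ay": 0, "az": 0.056}
    - {"dx": 0, "dy": 0, "dz": 0.1, "ax": 0, "ay": 0, "az": 0}
    - {"dx": 0, "dy": 0, "dz": 0, "ax": 0, "ay": 0, "az": 0}
    - {"dx": 0, "dy": 0, "dz": 0, "ax": 0, "ay": 0, "az": 0}
  jaw: 0.6

```text
clock: 38.4
position: [0.6061, 0.1146, 0.2789]
eef_rot: [-180.0, 0.0, -97.7]
contact_force: [-0.2, -0.2, -0.4]
width: 0.0684
grip_force: 0.0
```

```bash
python3 -c "
from h import *
rel(.607,.114,.218,262.2)
i,K,V=cam('top')
cv2.imwrite('pics/g1.png',cv2.resize(i[120:320,130:490],None,fx=2.2,fy=2.2,interpolation=cv2.INTER_CUBIC))"
```

```text
t 38.4 p [0.6061 0.1146 0.2789] rpy [-179.99    0.    -97.75] F [-0.2 -0.2 -0.4] w 0.0684 g 0.0
d [ 0.002 -0.004  0.243] a [-0.  0.  0.]  mm [ 0.5 -0.9 60.9] deg [-0.   0.   0.1]
```

View pics/g1.png

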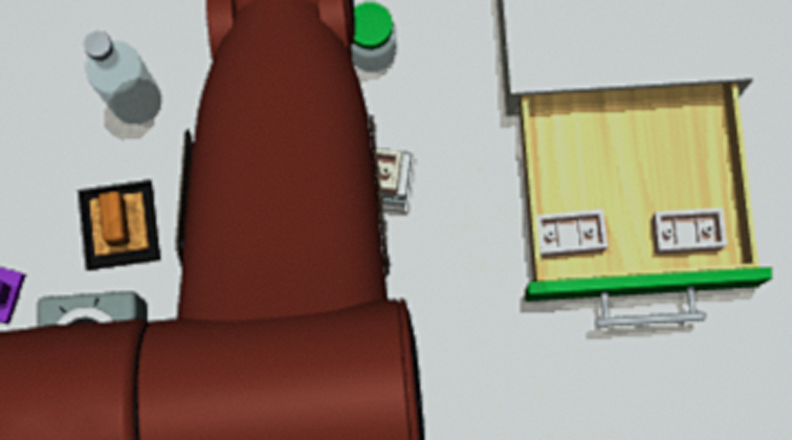

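Both small shells lie flat in the drawer at (573,235) and (689,231). Grasping the long shell.

Call:
arm_command:
  targets:
    - {"dx": 0.002, "dy": -0.004, "dz": 0.08, "ax": 0, "ay": 0, "az": 0}
    - {"dx": 0, "dy": 0, "dz": 0.08, "ax": 0, "ay": 0, "az": 0}
    - {"dx": 0, "dy": 0, "dz": 0.05, "ax": 0, "ay": 0, "az": 0}
    - {"dx": 0, "dy": 0, "dz": 0.03, "ax": 0, "ay": 0, "az": 0}
    - {"dx": 0, "dy": 0, "dz": 0, "ax": 0, "ay": 0, "az": 0}
    - {"dx": 0, "dy": 0, "dz": 0, "ax": 0, "ay": 0, "az": 0}

```text
clock: 39.2
position: [0.6072, 0.1142, 0.2191]
eef_rot: [-179.9, 0.0, -97.7]
contact_force: [-0.0, -0.2, -0.3]
width: 0.0683
grip_force: 0.0
```

Call:
arm_command:
  targets:
    - {"dx": 0, "dy": 0, "dz": 0, "ax": 0, "ay": 0, "az": 0}
    - {"dx": 0, "dy": 0, "dz": 0, "ax": 0, "ay": 0, "az": 0}
    - {"dx": 0, "dy": 0, "dz": 0, "ax": 0, "ay": 0, "az": 0}
    - {"dx": 0, "dy": 0, "dz": 0, "ax": 0, "ay": 0, "az": 0}
    - {"dx": 0, "dy": 0, "dz": 0, "ax": 0, "ay": 0, "az": 0}
    - {"dx": 0, "dy": 0, "dz": 0, "ax": 0, "ay": 0, "az": 0}
  jaw: -1
  grip_force: 80

```text
clock: 39.95
position: [0.6073, 0.1142, 0.2187]
eef_rot: [-179.9, 0.0, -97.7]
contact_force: [4.0, 1.0, 2.4]
width: 0.0447
grip_force: 81.3
```

Call:
arm_command:
  targets:
    - {"dx": 0, "dy": 0, "dz": -0.06, "ax": 0, "ay": 0, "az": 0}
    - {"dx": 0, "dy": 0, "dz": -0.15, "ax": 0, "ay": 0, "az": 0}
    - {"dx": 0, "dy": 0, "dz": -0.15, "ax": 0, "ay": 0, "az": 0}
    - {"dx": 0, "dy": 0, "dz": 0, "ax": 0, "ay": 0, "az": 0}

```text
clock: 40.45
position: [0.6072, 0.1142, 0.3107]
eef_rot: [-179.8, 0.0, -97.7]
contact_force: [0.5, 0.5, -1.6]
width: 0.0445
grip_force: 84.1
```

```bash
python3 -c "
from h import *
rel(.604,-.251,.3,272.4)"
```

```text
t 40.45 p [0.6072 0.1142 0.3107] rpy [-1.7985e+02  3.0000e-02 -9.7730e+01] F [ 0.5  0.5 -1.6] w 0.0445 g 84.1
d [ 1.449 -0.184  0.042] a [-0.001  0.    -0.056]  mm [362.4 -45.9  10.6] deg [ -0.2   0.  -10.1]
```

Call:
arm_command:
  targets:
    - {"dx": 0.207, "dy": -0.026, "dz": 0, "ax": 0, "ay": 0, "az": 0}
    - {"dx": 0.207, "dy": -0.026, "dz": 0, "ax": 0, "ay": 0, "az": 0}
    - {"dx": 0.207, "dy": -0.026, "dz": 0, "ax": 0, "ay": 0, "az": 0}
    - {"dx": 0.207, "dy": -0.026, "dz": 0, "ax": 0, "ay": 0, "az": 0}
    - {"dx": 0.207, "dy": -0.026, "dz": 0, "ax": 0, "ay": 0, "az": 0}
    - {"dx": 0.207, "dy": -0.027, "dz": 0, "ax": 0, "ay": 0, "az": 0}
    - {"dx": 0.207, "dy": -0.027, "dz": 0, "ax": 0, "ay": 0, "az": 0}
    - {"dx": 0, "dy": 0, "dz": 0, "ax": 0, "ay": 0, "az": -0.056}
    - {"dx": 0, "dy": 0, "dz": 0, "ax": 0, "ay": 0, "az": 0}
    - {"dx": 0, "dy": 0, "dz": 0, "ax": 0, "ay": 0, "az": 0}

```text
clock: 41.7
position: [0.6034, -0.2502, 0.3075]
eef_rot: [179.9, 0.1, -87.8]
contact_force: [0.7, -0.3, -2.2]
width: 0.0445
grip_force: 84.1
```

```bash
python3 -c "
from h import *
rel(.604,-.251,.2025,272.4)"
```

```text
t 41.7 p [ 0.6034 -0.2502  0.3075] rpy [ 1.799e+02  6.000e-02 -8.783e+01] F [ 0.7 -0.3 -2.2] w 0.0445 g 84.1
d [ 0.004 -0.003  0.42 ] a [ 0.001  0.    -0.001]  mm [  1.   -0.8 105. ] deg [ 0.1  0.1 -0.2]
```

Call:
arm_command:
  targets:
    - {"dx": 0.004, "dy": -0.003, "dz": 0.1, "ax": 0, "ay": 0, "az": 0}
    - {"dx": 0, "dy": 0, "dz": 0.1, "ax": 0, "ay": 0, "az": 0}
    - {"dx": 0, "dy": 0, "dz": 0.1, "ax": 0, "ay": 0, "az": 0}
    - {"dx": 0, "dy": 0, "dz": 0.06, "ax": 0, "ay": 0, "az": 0}
    - {"dx": 0, "dy": 0, "dz": 0.04, "ax": 0, "ay": 0, "az": 0}
    - {"dx": 0, "dy": 0, "dz": 0.016, "ax": 0, "ay": 0, "az": 0}
    - {"dx": 0, "dy": 0, "dz": 0, "ax": 0, "ay": 0, "az": 0}
    - {"dx": 0, "dy": 0, "dz": 0, "ax": 0, "ay": 0, "az": 0}

```text
clock: 42.7
position: [0.6047, -0.2521, 0.2051]
eef_rot: [-179.9, -0.0, -87.7]
contact_force: [-0.1, -0.2, -0.9]
width: 0.0444
grip_force: 84.1
```

Call:
arm_command:
  targets:
    - {"dx": 0, "dy": 0, "dz": 0, "ax": 0, "ay": 0, "az": 0}
    - {"dx": 0, "dy": 0, "dz": 0, "ax": 0, "ay": 0, "az": 0}
    - {"dx": 0, "dy": 0, "dz": 0, "ax": 0, "ay": 0, "az": 0}
    - {"dx": 0, "dy": 0, "dz": -0.1, "ax": 0, "ay": 0, "az": 0}
    - {"dx": 0, "dy": 0, "dz": -0.2, "ax": 0, "ay": 0, "az": 0}
    - {"dx": 0, "dy": 0, "dz": -0.2, "ax": 0, "ay": 0, "az": 0}
    - {"dx": 0, "dy": 0, "dz": 0, "ax": 0, "ay": 0, "az": 0}
  jaw: 0.25

```text
clock: 43.58
position: [0.6057, -0.2526, 0.3341]
eef_rot: [-179.6, -0.2, -87.7]
contact_force: [0.1, 0.5, -0.8]
width: 0.0536
grip_force: 0.0
```

```bash
python3 -c "
from h import *
rel(.35,-.262,.33,272.4)
rel(.35,-.262,.20,182.4)"
```

```text
t 43.58 p [ 0.6057 -0.2526  0.3341] rpy [-179.62   -0.23  -87.66] F [ 0.1  0.5 -0.8] w 0.0536 g 0.0
d [-0.004  1.024  0.01 ] a [-0.002 -0.001 -0.   ]  mm [ -1.1 255.9   2.4] deg [-0.4 -0.2 -0.1]
t 43.58 p [ 0.6057 -0.2526  0.3341] rpy [-179.62   -0.23  -87.66] F [ 0.1  0.5 -0.8] w 0.0536 g 0.0
d [-0.006  1.027  0.529] a [-0.003  0.001  0.5  ]  mm [ -1.6 256.8 132.4] deg [-0.5  0.1 89.9]
```

Call:
arm_command:
  targets:
    - {"dx": 0, "dy": 0.205, "dz": 0, "ax": 0, "ay": 0, "az": 0}
    - {"dx": 0, "dy": 0.205, "dz": 0, "ax": 0, "ay": 0, "az": 0}
    - {"dx": 0, "dy": 0.205, "dz": 0, "ax": 0, "ay": 0, "az": 0}
    - {"dx": 0, "dy": 0.205, "dz": 0, "ax": 0, "ay": 0, "az": 0}
    - {"dx": -0.004, "dy": 0.204, "dz": 0, "ax": 0, "ay": 0, "az": 0}
    - {"dx": 0, "dy": 0, "dz": 0.1, "ax": 0, "ay": 0, "az": 0}
    - {"dx": 0, "dy": 0, "dz": 0.1, "ax": 0, "ay": 0, "az": 0}
    - {"dx": 0, "dy": 0, "dz": 0, "ax": 0, "ay": 0, "az": 0}
    - {"dx": 0, "dy": 0, "dz": 0, "ax": 0, "ay": 0, "az": 0}
  jaw: -1

```text
clock: 44.7
position: [0.3488, -0.2614, 0.2798]
eef_rot: [180.0, 0.0, -87.7]
contact_force: [0.1, -0.6, -0.7]
width: -0.0001
grip_force: 0.0
```

```bash
python3 -c "
from h import *
rel(.35,-.262,.202,272.4)
i,K,V=cam('top'); cv2.imwrite('pics/h1.png',i)"
```

```text
t 44.7 p [ 0.3488 -0.2614  0.2798] rpy [180.     0.   -87.66] F [ 0.1 -0.6 -0.7] w -0.0001 g 0.0
d [ 0.002 -0.005  0.311] a [ 0.  0. -0.]  mm [ 0.6 -1.2 77.8] deg [ 0.   0.  -0.1]
```

View pics/h1.png

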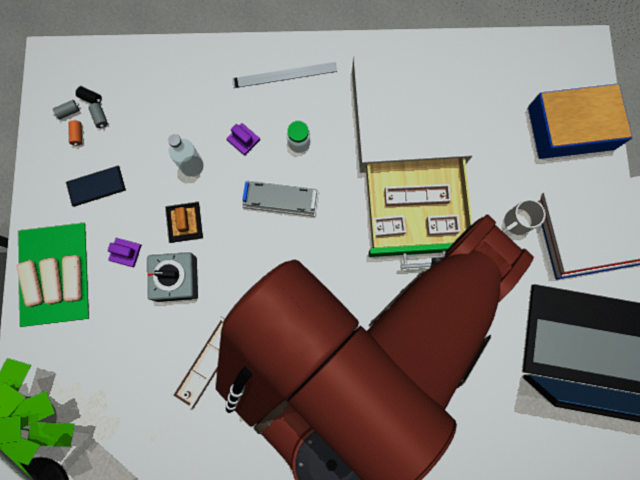

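The picture shows:
- The long shell and both small shells are in the drawer, at (418,194), (390,227) and (441,225).
- The cradle is empty and the block is in its tray.
- The dial is on red, and no third small shell is visible.

Now pushing the drawer shut.

Call:
arm_command:
  targets:
    - {"dx": 0, "dy": 0, "dz": 0.1, "ax": 0, "ay": 0, "az": 0}
    - {"dx": 0, "dy": 0, "dz": 0.1, "ax": 0, "ay": 0, "az": 0}
    - {"dx": 0, "dy": 0, "dz": 0.1, "ax": 0, "ay": 0, "az": 0}
    - {"dx": 0, "dy": -0.05, "dz": 0, "ax": 0, "ay": 0, "az": 0}
    - {"dx": 0, "dy": -0.05, "dz": 0, "ax": 0, "ay": 0, "az": 0}
    - {"dx": 0, "dy": -0.05, "dz": 0, "ax": 0, "ay": 0, "az": 0}
    - {"dx": 0, "dy": -0.05, "dz": 0, "ax": 0, "ay": 0, "az": 0}
    - {"dx": 0, "dy": -0.05, "dz": 0, "ax": 0, "ay": 0, "az": 0}

```text
clock: 45.75
position: [0.412, -0.2588, 0.2048]
eef_rot: [-180.0, -0.0, -87.7]
contact_force: [-1.3, -0.6, 0.3]
width: 0.0004
grip_force: 0.7
```

Call:
arm_command:
  targets:
    - {"dx": 0, "dy": -0.06, "dz": 0, "ax": 0, "ay": 0, "az": 0}
    - {"dx": 0, "dy": -0.06, "dz": 0, "ax": 0, "ay": 0, "az": 0}
    - {"dx": 0, "dy": -0.06, "dz": 0, "ax": 0, "ay": 0, "az": 0}
    - {"dx": 0, "dy": -0.06, "dz": 0, "ax": 0, "ay": 0, "az": 0}
    - {"dx": 0, "dy": -0.06, "dz": 0, "ax": 0, "ay": 0, "az": 0}
    - {"dx": 0, "dy": -0.06, "dz": 0, "ax": 0, "ay": 0, "az": 0}
    - {"dx": 0, "dy": -0.06, "dz": 0, "ax": 0, "ay": 0, "az": 0}
    - {"dx": 0, "dy": -0.06, "dz": 0, "ax": 0, "ay": 0, "az": 0}
    - {"dx": 0, "dy": -0.06, "dz": 0, "ax": 0, "ay": 0, "az": 0}
    - {"dx": 0, "dy": -0.06, "dz": 0, "ax": 0, "ay": 0, "az": 0}

```text
clock: 47.0
position: [0.5619, -0.2526, 0.2044]
eef_rot: [180.0, 0.0, -87.7]
contact_force: [-1.5, -0.5, 1.2]
width: -0.0002
grip_force: 0.7
```

Call:
arm_command:
  targets:
    - {"dx": 0, "dy": -0.04, "dz": 0, "ax": 0, "ay": 0, "az": 0}
    - {"dx": 0, "dy": -0.04, "dz": 0, "ax": 0, "ay": 0, "az": 0}
    - {"dx": 0, "dy": -0.04, "dz": 0, "ax": 0, "ay": 0, "az": 0}
    - {"dx": 0, "dy": -0.04, "dz": 0, "ax": 0, "ay": 0, "az": 0}
    - {"dx": 0, "dy": 0, "dz": 0, "ax": 0, "ay": 0, "az": 0}

```text
clock: 47.62
position: [0.6017, -0.2511, 0.2045]
eef_rot: [-180.0, -0.0, -87.6]
contact_force: [-0.2, 1.0, 0.0]
width: -0.0002
grip_force: 0.0
```

Call:
arm_command:
  targets:
    - {"dx": 0, "dy": -0.012, "dz": 0, "ax": 0, "ay": 0, "az": 0}
    - {"dx": 0, "dy": -0.012, "dz": 0, "ax": 0, "ay": 0, "az": 0}
    - {"dx": 0, "dy": 0, "dz": 0, "ax": 0, "ay": 0, "az": 0}

```text
clock: 48.0
position: [0.6071, -0.2509, 0.2045]
eef_rot: [-180.0, -0.0, -87.7]
contact_force: [-0.1, 1.0, 0.4]
width: 0.0001
grip_force: 0.0
```

Call:
arm_command:
  targets:
    - {"dx": 0, "dy": -0.012, "dz": 0, "ax": 0, "ay": 0, "az": 0}
    - {"dx": 0, "dy": -0.012, "dz": 0, "ax": 0, "ay": 0, "az": 0}
    - {"dx": 0, "dy": 0, "dz": 0, "ax": 0, "ay": 0, "az": 0}

```text
clock: 48.38
position: [0.6133, -0.2506, 0.2045]
eef_rot: [-180.0, -0.0, -87.7]
contact_force: [-0.5, 0.3, -0.8]
width: 0.0002
grip_force: 0.0
```

Call:
arm_command:
  targets:
    - {"dx": 0, "dy": -0.012, "dz": 0, "ax": 0, "ay": 0, "az": 0}
    - {"dx": 0, "dy": 0, "dz": 0, "ax": 0, "ay": 0, "az": 0}

```text
clock: 48.62
position: [0.6162, -0.2505, 0.2044]
eef_rot: [-180.0, -0.0, -87.7]
contact_force: [-0.5, -0.0, -0.7]
width: -0.0001
grip_force: 0.0
```

```bash
python3 -c "
from h import *
st()
i,K,V=cam('top')
hsv=cv2.cvtColor(i,cv2.COLOR_BGR2HSV); k=cv2.inRange(hsv,(45,120,30),(80,255,255)); k[:,:340]=0; k[300:]=0; k[:100]=0
c=max(cv2.findContours(k,0,2)[0],key=cv2.contourArea); a=cv2.approxPolyDP(c,2,True)[:,0]; print([(tuple(map(int,q)),onz(K,V,q,.073).round(4).tolist()) for q in a])
"
```

```text
t 48.62 p [ 0.6162 -0.2505  0.2044] rpy [-179.98   -0.    -87.66] F [-0.5 -0.  -0.7] w -0.0001 g 0.0
[((395, 163), [0.6816, -0.1926]), ((364, 165), [0.678, -0.111]), ((363, 176), [0.648, -0.1072]), ((388, 174), [0.6519, -0.1728])]
```

Call:
arm_command:
  targets:
    - {"dx": 0, "dy": -0.012, "dz": 0, "ax": 0, "ay": 0, "az": 0}
    - {"dx": 0, "dy": -0.012, "dz": 0, "ax": 0, "ay": 0, "az": 0}
    - {"dx": 0, "dy": 0, "dz": 0, "ax": 0, "ay": 0, "az": 0}

```text
clock: 49.05
position: [0.6211, -0.2502, 0.2042]
eef_rot: [179.8, 0.0, -87.7]
contact_force: [-6.9, -1.0, 3.4]
width: -0.0
grip_force: 3.6
```

Call:
arm_command:
  targets:
    - {"dx": 0, "dy": -0.012, "dz": 0, "ax": 0, "ay": 0, "az": 0}
    - {"dx": 0, "dy": 0, "dz": 0, "ax": 0, "ay": 0, "az": 0}

```text
clock: 49.3
position: [0.6222, -0.2502, 0.2042]
eef_rot: [179.5, 0.0, -87.7]
contact_force: [-17.7, -0.5, 12.2]
width: -0.0002
grip_force: 9.4
```

Call:
arm_command:
  targets:
    - {"dx": 0, "dy": 0.05, "dz": 0, "ax": 0, "ay": 0, "az": 0}
    - {"dx": 0, "dy": 0.15, "dz": 0, "ax": 0, "ay": 0, "az": 0}
    - {"dx": 0, "dy": 0.2, "dz": 0, "ax": 0, "ay": 0, "az": 0}
    - {"dx": 0, "dy": 0.2, "dz": -0.1, "ax": 0, "ay": 0, "az": 0}
    - {"dx": 0, "dy": 0.2, "dz": -0.1, "ax": 0, "ay": 0, "az": 0}
    - {"dx": 0, "dy": 0.2, "dz": -0.1, "ax": 0, "ay": 0, "az": 0}
    - {"dx": 0, "dy": 0, "dz": 0, "ax": 0, "ay": 0, "az": 0}
    - {"dx": 0, "dy": 0, "dz": 0, "ax": 0, "ay": 0, "az": 0}

```text
clock: 50.3
position: [0.3757, -0.2607, 0.2798]
eef_rot: [-179.9, -0.1, -87.7]
contact_force: [0.5, 0.6, -0.2]
width: 0.0001
grip_force: 0.0
```

```bash
python3 -c "
from h import *
st()
i,K,V=cam('top'); cv2.imwrite('pics/i1.png',i)
hsv=cv2.cvtColor(i,cv2.COLOR_BGR2HSV); k=cv2.inRange(hsv,(45,120,30),(80,255,255)); k[:,:340]=0; k[300:]=0; k[:100]=0
c=max(cv2.findContours(k,0,2)[0],key=cv2.contourArea); a=cv2.approxPolyDP(c,2,True)[:,0]; print([(tuple(map(int,q)),onz(K,V,q,.073).round(4).tolist()) for q in a])
"
```

```text
t 50.3 p [ 0.3757 -0.2607  0.2798] rpy [-1.7992e+02 -6.0000e-02 -8.7690e+01] F [ 0.5  0.6 -0.2] w 0.0001 g 0.0
[((470, 161), [0.6825, -0.3899]), ((469, 158), [0.6908, -0.3879]), ((371, 163), [0.6831, -0.1296]), ((363, 164), [0.6809, -0.1085]), ((362, 172), [0.659, -0.105]), ((394, 173), [0.6543, -0.1886]), ((396, 168), [0.6678, -0.1945]), ((399, 172), [0.6567, -0.2018]), ((428, 171), [0.6576, -0.2778]), ((434, 166), [0.671, -0.2944]), ((437, 170), [0.6598, -0.3016]), ((461, 169), [0.6611, -0.3646])]
```

View pics/i1.png

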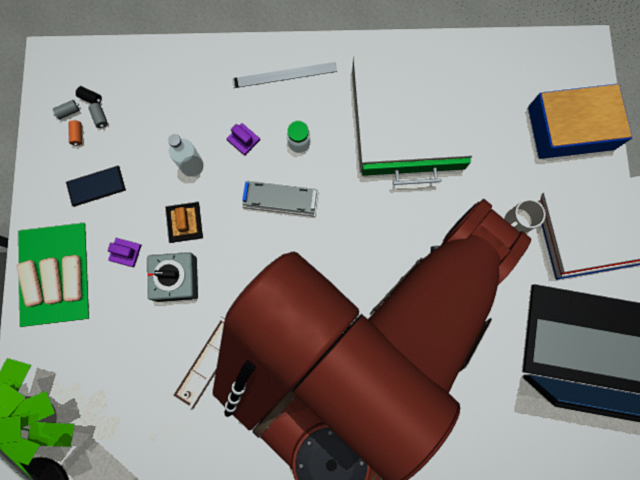

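The drawer front is flush with the cabinet (415,165). The block is in its tray, the dial is on red, and the jar, bottle and mug are unmoved. Handing in.

```bash
python3 -c "
from h import *
print(manip.hand_in())"
```

```text
the job is handed in; nothing more can be done
None
```

I handed the job in after about 50 s of robot time: dial on the red mark, long shell sanded from the blue end to the white end and back at roughly 7–8 N, block back in its tray, long shell and both small shells (only two were there) in the shut drawer, and jar, bottle and mug left where they were; the hand-in call returned no score, so I don't have the verdict.

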